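Lock the parts cases and stand them on the shelf board

TASK

Lock each flat parts case lying on the counter: slide it along the counter until its orange pin is squarely under the punch of the hand press, then push the press knob down so that the punch drives the pin fully home. Stand every locked case upright on one of its short ends, wholly on the raised grey shelf board, let go and leave it standing still. Leave the oil filter, the carton and the bearing where they are.

Things in the scene. Friction and masses are not known exactly. Their poses are not given: they have to be found in the camera images.
- case_a: Flat blue hard-plastic parts case, a box 130 x 58 x 30 mm (x, y, z), about 0.25 kg, lying flat on the counter at the start. Origin at the centre of its underside; x along its length, z up out of its face. Its lock (collar with orange pin) is on the face, 45 mm from the middle towards the +x end. May be absent (None).
- case_a_collar (a point): Centre of the mouth of the blue case's black guard collar, 39 mm above the underside: the middle of the orange pin (10 mm in diameter) seen from above. The collar is 30 mm square and 9 mm high, with a 13 mm square opening. Axes as the case.
- case_a_center (a point): Middle of the blue case's box (15 mm above the underside centre). Axes as the case.
- pinbody_a (a joint): How far the blue case's orange pin is pushed in (m): 0 = stands 2 mm proud of the collar, 0.008 = fully home, 6 mm below the collar's mouth. It is stiff (about 4 N) and stays where it is left. A fingertip is too wide to enter the collar.
- case_b: Flat yellow hard-plastic parts case, a box 130 x 58 x 30 mm (x, y, z), about 0.25 kg, lying flat on the counter at the start. Origin at the centre of its underside; x along its length, z up out of its face. Its lock (collar with orange pin) is on the face, 45 mm from the middle towards the +x end. May be absent (None).
- case_b_collar (a point): Centre of the mouth of the yellow case's black guard collar, 39 mm above the underside: the middle of the orange pin (10 mm in diameter) seen from above. The collar is 30 mm square and 9 mm high, with a 13 mm square opening. Axes as the case.
- case_b_center (a point): Middle of the yellow case's box (15 mm above the underside centre). Axes as the case.
- pinbody_b (a joint): How far the yellow case's orange pin is pushed in (m): 0 = stands 2 mm proud of the collar, 0.008 = fully home, 6 mm below the collar's mouth. It is stiff (about 4 N) and stays where it is left. A fingertip is too wide to enter the collar.
- case_c: Flat white hard-plastic parts case, a box 130 x 58 x 30 mm (x, y, z), about 0.25 kg, lying flat on the counter at the start. Origin at the centre of its underside; x along its length, z up out of its face. Its lock (collar with orange pin) is on the face, 45 mm from the middle towards the +x end. May be absent (None).
- case_c_collar (a point): Centre of the mouth of the white case's black guard collar, 39 mm above the underside: the middle of the orange pin (10 mm in diameter) seen from above. The collar is 30 mm square and 9 mm high, with a 13 mm square opening. Axes as the case.
- case_c_center (a point): Middle of the white case's box (15 mm above the underside centre). Axes as the case.
- pinbody_c (a joint): How far the white case's orange pin is pushed in (m): 0 = stands 2 mm proud of the collar, 0.008 = fully home, 6 mm below the collar's mouth. It is stiff (about 4 N) and stays where it is left. A fingertip is too wide to enter the collar.
- press: Fixed green hand press. Origin on the counter exactly under the punch; z up. Column at +y, 50 mm square, 200 mm high, near face 70 mm from the punch axis; its foot, 12 mm high, begins 60 mm from it. The arm, 46 mm wide, ends 12 mm beyond the axis at -y; underside 130 mm, top 175 mm up. Open at -y and both sides. A thin mat under the punch is level with the counter.
- punch_tip (a point): Centre of the flat end of the steel punch, 6 mm in diameter and 28 mm long under an 18 mm rod. 47 mm above the counter at rest, that is 6 mm above an unlocked pin of a flat-lying case. Moves down with the ram.
- knob_top (a point): Centre of the top of the red push knob of the ram, 44 mm in diameter and 18 mm thick, facing up, 238 mm above the counter at rest. Pressing it straight down drives the punch.
- ram (a joint): How far the ram is down (m), 0 at rest to 0.025. A spring (about 1.5 N at the top, 4 N at the bottom) brings it back up when released. A pin is home at about 0.014.
- board: Fixed raised grey shelf board, 220 x 220 mm, 12 mm thick, lying on the counter; origin at the centre of its underside, z up.
- board_top (a point): Centre of the shelf board's upper face; axes as the board.
- oil_filter: Bystander: loose blue oil filter can, 72 mm in diameter, 95 mm high; origin at the centre of its underside.
- bulb_carton: Bystander: loose brown carton 70 x 100 x 60 mm; origin at the centre of its underside.
- bearing: Bystander: loose steel ring bearing lying flat, 62 mm in diameter, 16 mm high; origin at the centre of its underside.
Mind the look-alikes: they are no part of the job. Leave any green or red look-alike of the case_c alone.

How it is judged (in metres and radians):
At the end, for the whole second after the job is handed in: Every case present has its pin pushed in more than 6.5 mm of 8 mm, and stands on a short end on the shelf board: long axis within 0.1 rad of vertical, its middle within 100 mm of the board's centre along both of the board's axes and 59 to 71 mm above the board's face, at rest (value of joint each of pinbody_a, pinbody_b, pinbody_c above 0.0065 m and (angle between case_a's own x axis and vertical below 0.1 rad or angle between case_a's own x axis and vertical above 3.0416 rad) and z of case_a_center in the frame of board_top between 0.059 and 0.071 m and x of case_a_center in the frame of board_top between -0.1 and 0.1 m and y of case_a_center in the frame of board_top between -0.1 and 0.1 m and linear speed of each of case_a, case_b, case_c below 0.02 m/s and (angle between case_b's own x axis and vertical below 0.1 rad or angle between case_b's own x axis and vertical above 3.0416 rad) and z of case_b_center in the frame of board_top between 0.059 and 0.071 m and x of case_b_center in the frame of board_top between -0.1 and 0.1 m and y of case_b_center in the frame of board_top between -0.1 and 0.1 m and (angle between case_c's own x axis and vertical below 0.1 rad or angle between case_c's own x axis and vertical above 3.0416 rad) and z of case_c_center in the frame of board_top between 0.059 and 0.071 m and x of case_c_center in the frame of board_top between -0.1 and 0.1 m and y of case_c_center in the frame of board_top between -0.1 and 0.1 m); the robot touches nothing.
It fails at once if a bystander (oil filter, carton or bearing) is moved more than 40 mm (distance of any of oil_filter, bulb_carton, bearing from where it was at the start of the episode above 0.04 m).
Of case_a, case_b, case_c only 2 to 3 are there at a start; the rules pass over those that are not, and their reading is None.
At some moment in a run one of case_a, case_b, case_c may be knocked a few centimetres aside while the robot is not near it.
Once in a run the grip may slacken for a moment while it holds something.
It also fails if it takes over 210 s, if anything falls off the work surface, if the arm or the gripper's body presses on something with over 40 N, if the wrist force passes 120 N, or if a joint passes its speed limit or range.

ROBOT

A 7-joint arm with a two-finger parallel gripper is mounted at the origin on the work surface. World frame = base frame: x ahead of the robot, y to its left, z up, the work surface at z = 0. Lengths are in mm, angles in rad, forces in N, time in s.
With the tool pointing down it reaches from about 350 to 900 mm from the base axis. Payload 7.2 kg.
Tool frame: the origin (TCP) lies at the very end of the fingers, on their centre line; the grasp point (between the pads) lies 19 mm behind it (robot.hold_point_z is the z of the grasp point in the tool frame, in mm); z points along the fingers, y is the line along which they close (so a half turn about z gives the same grasp; the last joint's range is limited). The gripper opens to 88 mm and grips with 3 to 60 N. Pads are 20 mm wide; open, the fingers measure 115 mm over their backs; the gripper's body (75 mm by 178 mm) begins 61 mm behind the grasp point.
Start: joints at [1.035, 0.411, -0.013, 1.596, 0.006, 1.134, -0.082], TCP at [281.817, -557.86, 222.653] pointing down, gripper open.
Joint ranges: [-2.95, 2.95], [-0.29, 1.99], [-1.47, 1.44], [0.14, 2.54], [-1.03, 4.17], [0.13, 1.85], [-2.86, 2.86]. Speed limits (rad/s): [2.39, 2.39, 3.01, 3.01, 3.14, 3.14, 3.14].

INTERFACE

Orientations are given as a unit quaternion [x, y, z, w].
In Python, from bench import monitor, optics, order, robot gives the robot as it stands.
- The arm moves only by the tool move_arm, never from a script. Its arguments are lists of equal length, an entry for each row: "slide": the shift along the tool's x, y, z as a fraction of full scale, a list of three; "twist": the turn about the tool's z as a fraction of full scale. A call has 1 to 5 rows; each row shifts and turns the commanded pose from where the row before left it, along the tool's axes as they then stand; what a row does not reach is not made up. Full scale, the value 1, is 50 mm for a shift and 30 degrees for a turn. A row lasts 1/12 s, in which the tool goes at most 41.7 mm and 7.16 degrees, less where a joint would pass 70% of its speed; a pose out of reach is approached as far as the arm can. A call with a number of a shift or a turn outside -1 to 1 is refused whole. A call with a gripper value outside its range is refused whole. "gripper" is the closure, from 0 (fully open) to 1 (shut), set as the call begins (left out, the last holds). The fingers move at their own pace and stop on an object; "force" is the grip in N (left out, the last holds). Time passes only in rows, so rows that do not move let the fingers close. It gives the time, the measured TCP pose, the force, the opening and the grip force at its end, in the units of the state.
- monitor.sense(): the state, without advancing time (a new reading comes with each control period).
- optics.capture(name): name is "side" or "top"; returns the picture (480x640x3 uint8, red, green, blue); there is no depth.
- optics.camera_model(name): a dict with "vertical_fov" (degrees; the focal length in pixels is half the picture's height over the tangent of half this angle, whatever the lens; pixels are square), "cx", "cy" (the principal point, pixels), "rvec" (rotation vector, rad) and "tvec" (3), from world to camera coordinates, as OpenCV has them. Camera axes: x right, y down, z forward; pixel columns grow to the right and rows downward; lengths in mm; the calibration is good to about 2 mm. A picture is of the moment at which its call begins. camera_model takes no time and is no camera call.
- order.hand_in(): hands the job in; it is judged then, once.
The state is a dict: "time": time; "q": joint angles; "dq": joint speeds; "effort": joint torques, N m; "position": TCP position; "tcp_rot": TCP orientation; "contact_force": force on the tool from outside, world axes, zero at the start; "torque": the same for the moment, N m; "finger_gap": finger opening in mm; "finger_force": force on a finger pad.
Only numpy, scipy, OpenCV 4.12 (cv2) and the standard library are available. Lean on these libraries where they do the work, as an engineer would, in place of code of your own. Each camera call takes 0.05 s, during which the arm holds its last target. There are 200 camera calls.

## Working session

There is one attempt and no reset: what is moved stays moved. The work goes in short steps, Python scripts to look and compute and a tool call to move; the robot and the scene stay as the last step left them, time stands still between calls to the robot, and variables do not carry over. Pictures are saved under pics/ and viewed, at most 14 in all, crops included, and the job is handed in when it is done.

Besides the shell and the picture viewer there is one more tool, called after ">>>" by a JSON object that holds its "api" and its "payload", one argument or row to a line. move_arm: Moves the arm, as the interface text tells. Shift numbers are shares of 50 mm and turn numbers shares of 30 degrees, none past 1 either way. Its arguments: {"type":"object","properties":{"slide":{"type":"array","items":{"type":"array","items":{"type":"number","minimum":-1,"maximum":1}}},"twist":{"type":"array","items":{"type":"number","minimum":-1,"maximum":1}},"gripper":{"type":"number"},"force":{"type":"number"}},"required":["slide","twist"]}

```bash
mkdir -p pics; ls; python3 - <<'E'
from bench import monitor, optics, order, robot
import cv2
s=monitor.sense();print(s)
print([a for a in dir(robot) if a[0]!='_'],robot.hold_point_z)
for n in("side","top"):
    print(n,optics.camera_model(n)); cv2.imwrite(f"pics/{n}0.png",optics.capture(n)[:,:,::-1])
E
```

```text
pics
{'time': 0.0, 'q': array([ 1.03478581,  0.41192046, -0.01270169,  1.59703711,  0.00561948,
        1.13427459, -0.08220035]), 'dq': array([ 3.82264371e-04,  1.85798600e-04, -1.04624292e-04,  2.71537190e-04,
        7.29208754e-05,  1.39739013e-03, -2.01993490e-04]), 'effort': array([ 3.74283190e-04, -5.87952054e+01,  6.41958900e-01, -2.91074413e+01,
       -5.38198510e-02,  1.83338101e-02,  1.34213587e-04]), 'position': array([ 281.56045788, -557.42897989,  221.79916074]), 'tcp_rot': array([ 9.72765679e-01,  2.31789325e-01, -2.50938485e-04, -7.61652060e-04]), 'contact_force': array([ 0.47847178, -1.1405117 ,  0.60296919]), 'torque': array([0.04492593, 0.01685866, 0.00374394]), 'finger_force': 0.0, 'finger_gap': 87.90874142565333}
['IKError', 'hold_point_z'] -18.700000000000003
side {'vertical_fov': 43.73859846935909, 'cx': 319.7355181707568, 'cy': 237.88093245353124, 'rvec': array([ 0.78071906, -2.44439311,  1.29058226]), 'tvec': array([467.78932245, 325.44184949, 907.90141133])}
top {'vertical_fov': 53.65203137325263, 'cx': 318.87116205944614, 'cy': 233.22437172521003, 'rvec': array([ 2.15051847, -2.16144909,  0.16599883]), 'tvec': array([-29.5532781 , 603.07117426, 976.24187708])}
```

View pics/top0.png

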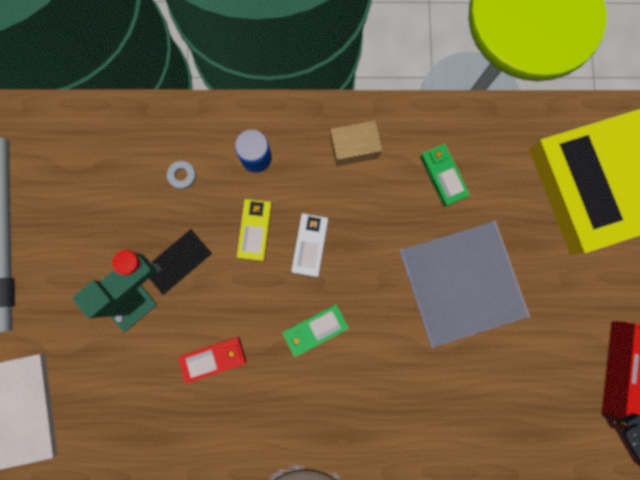

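View pics/side0.png

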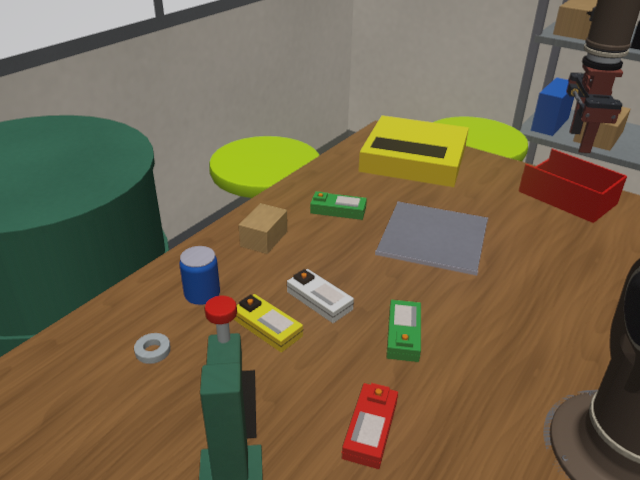

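The top view shows two cases, yellow (254,230) with its collar at (257,209) and white (310,245) with its collar at (313,224); there is no blue one. The press knob is at (125,262), the mat at (180,262) and the board at (465,284). The side view agrees: yellow (268,320), white (320,294), knob (221,310). Next I measure.

```bash
cat > h.py <<'E'
import cv2, numpy as np
from bench import monitor, optics, order
from scipy.spatial.transform import Rotation as R
def cam(n):
    m=optics.camera_model(n); f=240/np.tan(np.radians(m['vertical_fov']/2))
    K=np.array([[f,0,m['cx']],[0,f,m['cy']],[0,0,1]]); Rm=cv2.Rodrigues(m['rvec'])[0]
    return K,Rm,np.array(m['tvec'])
def ray(n,uv):
    K,Rm,t=cam(n); d=Rm.T@np.linalg.inv(K)@[uv[0],uv[1],1]; return -Rm.T@t,d/np.linalg.norm(d)
def onz(n,uv,z):
    o,d=ray(n,uv); return o+d*(z-o[2])/d[2]
def tri(a,b):
    K1,R1,t1=cam('top');K2,R2,t2=cam('side')
    X=cv2.triangulatePoints(K1@np.c_[R1,t1],K2@np.c_[R2,t2],np.float64(a).reshape(2,1),np.float64(b).reshape(2,1))
    return (X[:3]/X[3]).ravel()
def proj(n,p):
    K,Rm,t=cam(n); q=K@(Rm@np.array(p)+t); return q[:2]/q[2]
def hsv(im): return cv2.cvtColor(im,cv2.COLOR_RGB2HSV)
def blobs(mask,roi=None,amin=15):
    m=mask.astype(np.uint8)
    if roi: k=np.zeros_like(m);x0,y0,x1,y1=roi;k[y0:y1,x0:x1]=1;m=m*k
    n,_,st,c=cv2.connectedComponentsWithStats(m)
    return sorted([(st[i,4],c[i].round(1).tolist(),st[i,:4].tolist()) for i in range(1,n) if st[i,4]>=amin],reverse=True),m
def rect(m):
    c=max(cv2.findContours(m,cv2.RETR_EXTERNAL,cv2.CHAIN_APPROX_NONE)[0],key=cv2.contourArea)
    return cv2.boxPoints(cv2.minAreaRect(c)),c
def rng(H,lo,hi): return cv2.inRange(H,np.array(lo),np.array(hi))>0
E
python3 - <<'E'
from h import *
np.set_printoptions(precision=1,suppress=True)
T=optics.capture('top');S=optics.capture('side');HT,HS=hsv(T),hsv(S)
red=lambda H:rng(H,(0,150,80),(5,255,255))|rng(H,(172,150,80),(180,255,255))
kt=blobs(red(HT),(95,235,160,290));ks=blobs(red(HS),(195,285,245,330))
print('knob',kt[0],ks[0]); X=tri(kt[0][0][1],ks[0][0][1]);print(X, onz('top',kt[0][0][1],236))
orange=lambda H:rng(H,(8,150,120),(22,255,255))
for nm,rt,rs in(('y',(245,198,270,220),(235,292,262,315)),('w',(303,214,325,234),(293,265,316,287))):
    a=blobs(orange(HT),rt,3)[0];b=blobs(orange(HS),rs,3)[0];print(nm,a[:2],b[:2])
    if a and b: print('pin',tri(a[0][1],b[0][1]),onz('top',a[0][1],41),onz('side',b[0][1],41))
y=rng(HT,(24,120,120),(34,255,255));b,m=blobs(y,(225,185,285,275));r,_=rect(m);print('yellow rect',[onz('top',p,30)[:2] for p in r])
w=rng(HT,(0,0,190),(180,60,255));b,m=blobs(w,(285,200,335,285));r,_=rect(m);print('white rect',b[:2],[onz('top',p,30)[:2] for p in r])
g=rng(HT,(105,20,60),(135,90,160));b,m=blobs(g,(390,210,540,355));m=cv2.morphologyEx(m,cv2.MORPH_OPEN,np.ones((5,5)));r,c=rect(m);P=np.array([onz('top',p,12)[:2] for p in r]);print('board',r,P,P.mean(0))
k=(HT[:,:,2]<40);b,m=blobs(k,(145,220,215,300));r,c=rect(m);print('mat',b[:2],r,[onz('top',p,0)[:2] for p in r])
# filter, bearing
for n,uv,z in(('filtop',(252,144),95),('bearing',(180,174),8),('cartop',(355,135),60),('coltop',(92,299),200),('greenL',(315,331),30),('red',(212,360),30)):print(n,onz('top',uv,z))
E
cat > crop.py <<'E'
import sys;from h import *
n,x0,y0,x1,y1,k,f=sys.argv[1:];x0,y0,x1,y1,k=map(int,(x0,y0,x1,y1,k))
im=optics.capture(n)[y0:y1,x0:x1,::-1]
cv2.imwrite(f,cv2.resize(im,None,fx=k,fy=k,interpolation=cv2.INTER_CUBIC))
E
python3 crop.py top 65 120 265 270 4 pics/c1.png
```

```text
knob [(np.int32(519), [125.0, 262.1], [112, 250, 27, 25])] [(np.int32(733), [220.3, 309.3], [205, 296, 32, 28])]
[527.8 303.9 231.4] [527.3 302.  236. ]
y [(np.int32(39), [258.4, 198.7], [245, 198, 25, 3]), (np.int32(27), [255.4, 207.9], [253, 205, 6, 7])] [(np.int32(23), [249.6, 300.7], [247, 299, 6, 5]), (np.int32(9), [236.1, 303.1], [235, 300, 4, 7])]
pin [674.6  95.1  29.8] [679.2  98.   41. ] [660.4 103.2  41. ]
w [(np.int32(8), [312.9, 223.1], [312, 221, 3, 5])] [(np.int32(19), [303.5, 274.6], [301, 273, 6, 5])]
pin [625.2 -19.8  41.3] [625.2 -19.9  41. ] [625.5 -20.1  41. ]
yellow rect [array([552. , 146.7]), array([683.9, 132. ]), array([675.5,  70.1]), array([543.8,  85.9])]
white rect [(np.int32(965), [309.5, 248.4], [293, 215, 34, 60])] [array([523.7,  25.1]), array([646.,   3.]), array([636., -50.]), array([514., -27.])]
board [[401.  250.9]
 [495.8 220.1]
 [526.7 315.4]
 [432.  346.2]] [[ 567.  -213.9]
 [ 635.  -427.9]
 [ 425.1 -483.4]
 [ 361.3 -274.4]] [ 497.1 -349.9]
mat [(np.int32(1705), [178.3, 260.9], [148, 231, 62, 61])] [[143.1 270. ]
 [190.3 230. ]
 [209.7 252.9]
 [162.5 292.9]] [array([528.6, 354.1]), array([617.2, 253.4]), array([565.8, 208.9]), array([478.3, 309.5])]
filtop [783.9 106.5  95. ]
bearing [743.5 278.4   8. ]
cartop [ 815.7 -112.2   60. ]
coltop [465.3 370.7 200. ]
greenL [396.2 -23.4  30. ]
red [338.3 191.9  30. ]
```

```bash
python3 crop.py top 65 180 265 330 4 pics/c2.png
```

```text
(no output)
```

View pics/c2.png

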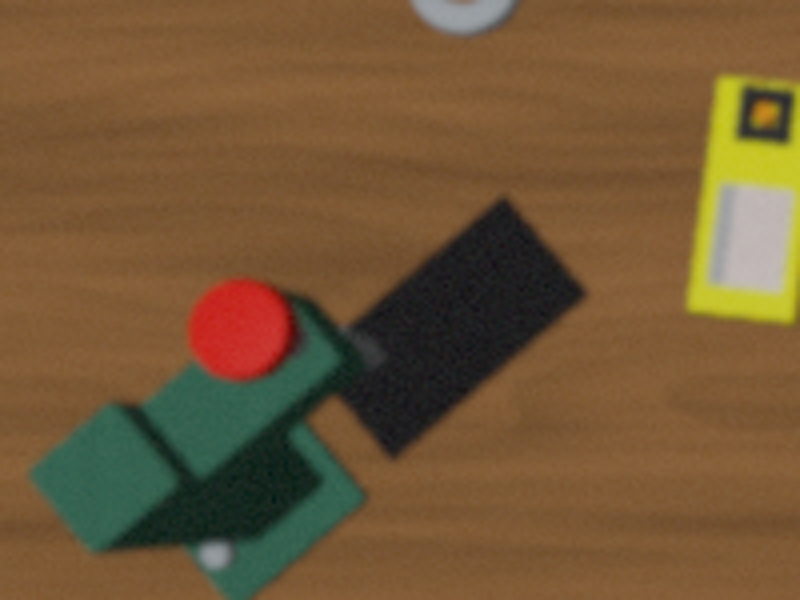

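The crop shows the punch tip peeking out at full-frame (157.5,267.5), with the column at lower left. So the press opens towards +x/-y, and the yellow pin is at (256.5,208). Next I refine the punch and pin and plan the first move.

```bash
cat >> h.py <<'E'
def st():
    s=monitor.sense(); M=R.from_quat(s['tcp_rot']).as_matrix(); return s,np.array(s['position']),M,np.degrees(np.arctan2(M[1,0],M[0,0]))
def go(p,yaw=None):
    "print twist (units, +cw) and slide totals (units, axes before / after twist)"
    s,P,M,y0=st(); yaw=y0 if yaw is None else yaw
    dy=(yaw-y0+90)%180-90; d=np.array(p)-P
    a=(M.T@d)/50; b=(R.from_euler('z',-dy,degrees=True).as_matrix().T@a)
    print('t%.1f'%s['time'],'P',P.round(1),'yaw %.2f'%y0,'twist %.3f'%(-dy/30),'pre',a.round(3),'post',b.round(3))
E
python3 - <<'E'
from h import *
np.set_printoptions(precision=1,suppress=True)
print('punch',onz('top',(157.5,267.5),47),'ypin',onz('top',(256.4,208),41),onz('side',(249.6,300.7),41),tri((256.4,208),(249.6,300.7)))
for z in(229,238):print(onz('top',(125,262.1),z),onz('side',(221,304),238))
print(proj('top',(527.5,303,47)),proj('top',(527.5,303,238)))
go((566,114,150),-6.6)
E
```

```text
punch [530.8 307.5  47. ] ypin [658.7 102.   41. ] [660.4 103.2  41. ] [659.8 102.7  40.7]
[527.9 304.7 229. ] [529.  300.5 238. ]
[527.1 301.2 238. ] [529.  300.5 238. ]
[159.6 269.1] [124.  261.9]
t0.3 P [ 281.8 -557.7  222.4] yaw 26.81 twist 1.114 pre [11.1 -9.4  1.5] post [  4.1 -14.    1.5]
```

>>> {"api": "move_arm", "payload": {
  "slide": [
    [0, 0, 0],
    [0, 0, 0],
    [0, 0, 0],
    [0, 0, 0],
    [0, 0, 0]
  ],
  "twist": [0.223, 0.223, 0.223, 0.223, 0.223],
  "gripper": 0
}}

```text
time: 0.72
position: [281.8, -557.8, 222.6]
tcp_rot: [0.998, -0.061, -0.0, -0.0]
contact_force: [0.1, -0.5, 0.0]
finger_gap: 87.4
finger_force: 0.0
```

>>> {"api": "move_arm", "payload": {
  "slide": [
    [0.2, -0.7, 0],
    [0.2, -0.7, 0],
    [0.2, -0.7, 0],
    [0.2, -0.7, 0],
    [0.2, -0.7, 0]
  ],
  "twist": [0, 0, 0, 0, 0]
}}

```text
time: 1.13
position: [352.1, -388.2, 222.7]
tcp_rot: [0.998, -0.058, 0.0, 0.0]
contact_force: [0.5, 0.2, 0.6]
finger_gap: 87.8
finger_force: 0.0
```

>>> {"api": "move_arm", "payload": {
  "slide": [
    [0.2, -0.7, 0],
    [0.2, -0.7, 0],
    [0.2, -0.7, 0],
    [0.2, -0.7, 0],
    [0.2, -0.7, 0]
  ],
  "twist": [0, 0, 0, 0, 0]
}}

```text
time: 1.55
position: [422.0, -220.1, 222.9]
tcp_rot: [0.998, -0.058, 0.0, 0.0]
contact_force: [0.0, 0.2, 0.6]
finger_gap: 87.7
finger_force: 0.0
```

>>> {"api": "move_arm", "payload": {
  "slide": [
    [0.2, -0.7, 0],
    [0.2, -0.7, 0],
    [0.2, -0.7, 0],
    [0.2, -0.7, 0],
    [0.2, -0.7, 0]
  ],
  "twist": [0, 0, 0, 0, 0]
}}

```text
time: 1.97
position: [491.9, -52.0, 222.9]
tcp_rot: [0.998, -0.058, 0.0, 0.0]
contact_force: [0.3, -0.1, -0.1]
finger_gap: 87.7
finger_force: 0.0
```

>>> {"api": "move_arm", "payload": {
  "slide": [
    [0.2, -0.7, 0],
    [0.2, -0.7, 0.2],
    [0.2, -0.7, 0.4],
    [0.2, -0.6, 0.4],
    [0, 0, 0]
  ],
  "twist": [0, 0, 0, 0, 0]
}}

```text
time: 2.38
position: [546.3, 82.7, 169.1]
tcp_rot: [0.999, -0.054, -0.002, -0.001]
contact_force: [-0.6, -0.0, -0.2]
finger_gap: 88.3
finger_force: 0.0
```

```bash
python3 - <<'E'
from h import *
np.set_printoptions(precision=3,suppress=True)
T=optics.capture('top');S=optics.capture('side');H=hsv(S)
print(blobs(rng(H,(8,150,120),(22,255,255)),(232,285,262,315),3)[0][:3])
y=rng(hsv(T),(24,120,120),(34,255,255));b,m=blobs(y,(200,185,285,275));print(b[:3])
cv2.imwrite('pics/s1.png',S[150:450,100:500,::-1].repeat(2,0).repeat(2,1))
go((566,114,4),-6.6)
E
```

```text
[(np.int32(23), [249.6, 300.7], [247, 299, 6, 5]), (np.int32(4), [236.0, 304.5], [236, 303, 1, 4])]
[]
t2.5 P [546.3  76.8 171.5] yaw -6.49 twist 0.004 pre [ 0.315 -0.784  3.349] post [ 0.314 -0.785  3.349]
```

View pics/s1.png

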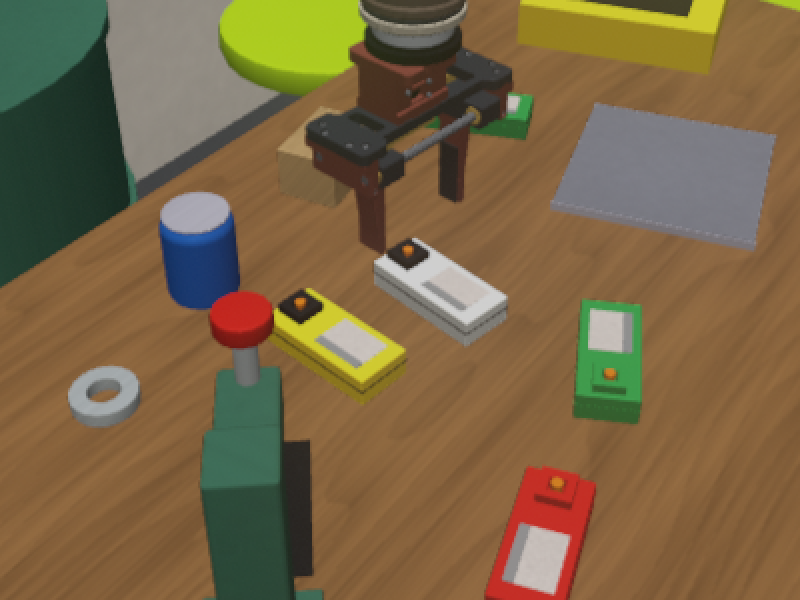

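The yellow case hasn't moved (pin at 249.6,300.7) and the open gripper hangs above the two cases. I move over it and go down.

>>> {"api": "move_arm", "payload": {
  "slide": [
    [0.31, -0.78, 0],
    [0, 0, 0.7],
    [0, 0, 0.7],
    [0, 0, 0.7],
    [0, 0, 0]
  ],
  "twist": [0, 0, 0, 0, 0]
}}

```text
time: 2.9
position: [563.0, 109.3, 62.5]
tcp_rot: [0.998, -0.059, -0.004, 0.002]
contact_force: [-0.9, -0.7, -0.4]
finger_gap: 88.3
finger_force: 0.0
```

>>> {"api": "move_arm", "payload": {
  "slide": [
    [0, 0, 0.5],
    [0, 0, 0.4],
    [0, 0, 0.2],
    [0, 0, 0.1],
    [0, 0, 0]
  ],
  "twist": [0, 0, 0, 0, 0]
}}

```text
time: 3.32
position: [567.0, 111.6, 8.3]
tcp_rot: [0.998, -0.058, 0.0, 0.0]
contact_force: [-0.7, -0.9, 0.1]
finger_gap: 88.0
finger_force: 0.0
```

```bash
python3 - <<'E'
from h import *
go((566,114,4),-6.6)
E
```

```text
t3.3 P [567.  111.6   8.3] yaw -6.71 twist -0.004 pre [-0.026 -0.045  0.086] post [-0.026 -0.045  0.086]
```

>>> {"api": "move_arm", "payload": {
  "slide": [
    [-0.02, -0.04, 0.1],
    [0, 0, 0],
    [0, 0, 0]
  ],
  "twist": [0, 0, 0]
}}

```text
time: 3.57
position: [566.4, 114.8, 3.5]
tcp_rot: [0.998, -0.058, 0.001, -0.0]
contact_force: [-0.4, -0.5, -0.4]
finger_gap: 88.1
finger_force: 0.0
```

>>> {"api": "move_arm", "payload": {
  "slide": [
    [0, 0, 0],
    [0, 0, 0],
    [0, 0, 0],
    [0, 0, 0],
    [0, 0, 0]
  ],
  "twist": [0, 0, 0, 0, 0],
  "gripper": 1,
  "force": 20
}}

```text
time: 3.98
position: [566.0, 114.5, 2.7]
tcp_rot: [0.998, -0.058, 0.0, 0.0]
contact_force: [-0.6, -1.1, 0.7]
finger_gap: 58.0
finger_force: 2.1
```

>>> {"api": "move_arm", "payload": {
  "slide": [
    [0, 0, 0],
    [0, 0, 0],
    [0, 0, 0],
    [0, 0, 0],
    [0, 0, 0]
  ],
  "twist": [0, 0, 0, 0, 0]
}}

```text
time: 4.4
position: [566.0, 114.4, 2.7]
tcp_rot: [0.998, -0.058, 0.0, 0.0]
contact_force: [-0.9, -0.0, 2.1]
finger_gap: 58.1
finger_force: 20.0
```

```bash
cat > pin.py <<'E'
from h import *
import sys
# predicted pixel windows for orange pin near a given world xyz
p=eval(sys.argv[1])
T=optics.capture('top');S=optics.capture('side');r={}
for n,im in(('top',T),('side',S)):
    u,v=proj(n,p).astype(int);w=14
    b=blobs(rng(hsv(im),(8,150,110),(24,255,255)),(u-w,v-w,u+w,v+w),4)[0]; r[n]=b[0][1] if b else None
    print(n,(u,v),b[:3], onz(n,b[0][1],41).round(1) if b else '')
if r['top'] and r['side']: print('tri',tri(r['top'],r['side']).round(1))
E
python3 pin.py "(660,103,41)"; python3 -c "
from h import *
go((457,239,4),42)"
```

```text
top (np.int64(255), np.int64(207)) [(np.int32(35), [255.9, 207.7], [253, 205, 7, 7]), (np.int32(32), [259.1, 199.0], [249, 198, 20, 3])] [659.3 103.1  41. ]
side (np.int64(249), np.int64(300)) [] 
t4.5 P [566.  114.4   2.7] yaw -6.65 twist -1.622 pre [-2.453 -2.223 -0.026] post [ 0.048 -3.31  -0.026]
```

Yellow is gripped (gap 58, pin 94.5 mm ahead along tool x). I rotate it to the press axis, then slide it.

>>> {"api": "move_arm", "payload": {
  "slide": [
    [0, 0, 0],
    [0, 0, 0],
    [0, 0, 0],
    [0, 0, 0],
    [0, 0, 0]
  ],
  "twist": [-0.16, -0.2, -0.2, -0.2, -0.2]
}}

```text
time: 4.92
position: [566.4, 114.3, 2.7]
tcp_rot: [0.981, 0.194, 0.0, 0.0]
contact_force: [1.4, -1.1, 0.5]
finger_gap: 58.0
finger_force: 20.0
```

>>> {"api": "move_arm", "payload": {
  "slide": [
    [0, 0, 0],
    [0, 0, 0],
    [0, 0, 0],
    [0, 0, 0],
    [0, 0, 0]
  ],
  "twist": [-0.2, -0.2, -0.2, -0.06, 0]
}}

```text
time: 5.33
position: [566.4, 114.5, 2.7]
tcp_rot: [0.933, 0.359, 0.0, -0.0]
contact_force: [0.9, -0.5, 2.1]
finger_gap: 57.9
finger_force: 20.0
```

```bash
python3 pin.py "(636,177,41)"; python3 -c "
from h import *
go((458.3,239.8,3),42)"; python3 crop.py top 85 180 285 330 4 pics/c3.png
```

```text
top (np.int64(221), np.int64(218)) [] 
side (np.int64(232), np.int64(328)) [(np.int32(32), [232.6, 328.0], [230, 325, 6, 7]), (np.int32(10), [231.7, 320.1], [228, 317, 8, 6]), (np.int32(4), [243.5, 320.0], [242, 320, 4, 1])] [636.5 177.3  41. ]
t5.4 P [566.3 114.5   2.7] yaw 41.86 twist -0.005 pre [ 0.063 -3.308 -0.006] post [ 0.071 -3.308 -0.006]
```

View pics/c3.png

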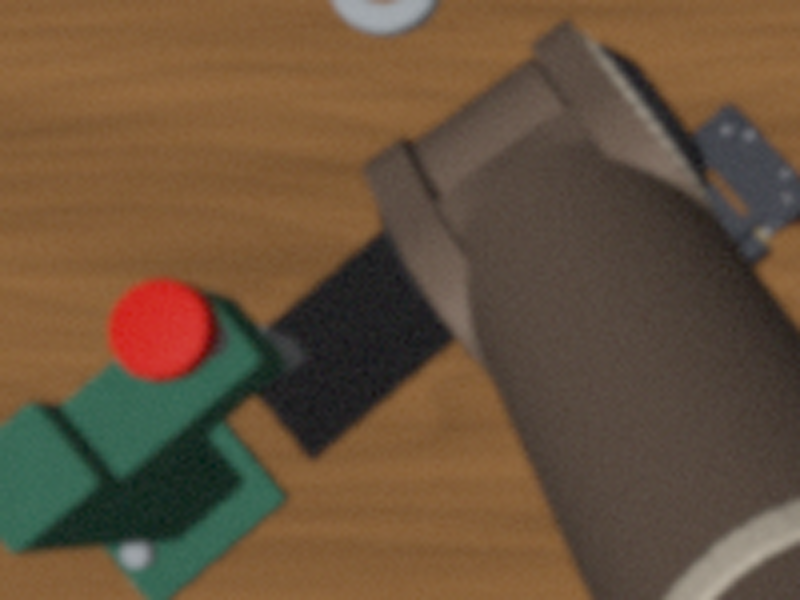

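The side view has the pin at (232.6,328), world (636.5,177.3), as predicted. The top crop shows the wrist over the case with the mat and punch free. I slide towards the press.

>>> {"api": "move_arm", "payload": {
  "slide": [
    [0.015, -0.5, 0],
    [0.015, -0.5, 0],
    [0.015, -0.5, 0],
    [0.015, -0.5, 0],
    [0, -0.3, 0]
  ],
  "twist": [0, 0, 0, 0, 0]
}}

```text
time: 5.9
position: [489.6, 203.9, 2.7]
tcp_rot: [0.934, 0.358, -0.0, -0.0]
contact_force: [1.2, -0.3, 0.7]
finger_gap: 57.9
finger_force: 20.0
```

>>> {"api": "move_arm", "payload": {
  "slide": [
    [0, -0.3, 0],
    [0, -0.3, 0],
    [0, -0.2, 0],
    [0, -0.1, 0],
    [0, 0, 0]
  ],
  "twist": [0, 0, 0, 0, 0]
}}

```text
time: 6.32
position: [460.1, 236.6, 2.7]
tcp_rot: [0.933, 0.359, -0.0, -0.0]
contact_force: [-2.4, 1.7, 3.5]
finger_gap: 57.9
finger_force: 20.0
```

```bash
python3 pin.py "(535,298,41)"; python3 -c "
from h import *
go((458.3,239.8,3),42)"; python3 crop.py side 180 270 330 390 5 pics/c4.png;python3 crop.py top 85 210 235 330 5 pics/c5.png
```

```text
top (np.int64(163), np.int64(265)) [(np.int32(33), [162.6, 267.9], [160, 265, 6, 7]), (np.int32(4), [157.0, 252.5], [156, 252, 3, 2])] [530.3 298.7  41. ]
side (np.int64(229), np.int64(397)) [] 
t6.4 P [460.8 236.1   2.7] yaw 42.01 twist 0.000 pre [ 0.012 -0.088 -0.006] post [ 0.012 -0.088 -0.006]
```

View pics/c5.png

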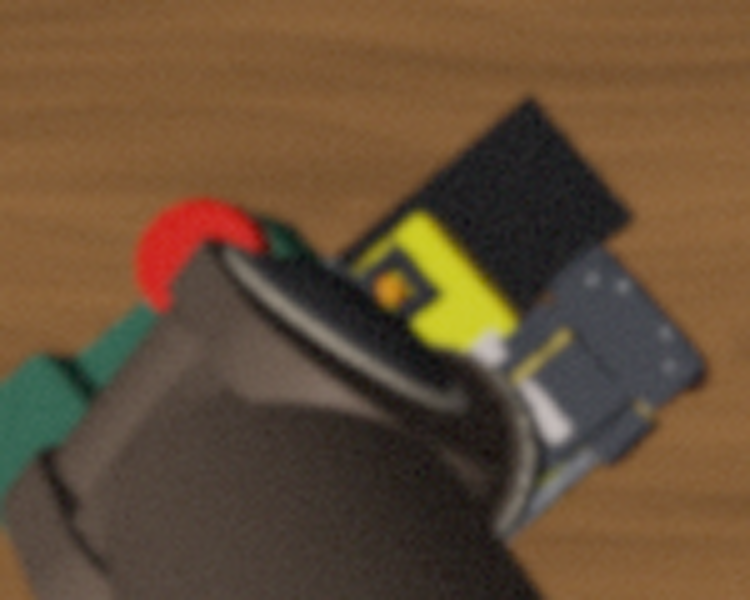

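The pin is visible at full-frame (163,267.6), world (530.5,299). The knob triangulates to (527.8,303.9), so about 5 mm remain.

>>> {"api": "move_arm", "payload": {
  "slide": [
    [0.024, -0.05, 0],
    [0, -0.055, 0],
    [0, 0, 0],
    [0, 0, 0]
  ],
  "twist": [0, 0, 0, 0]
}}

```text
time: 6.85
position: [459.6, 238.9, 2.7]
tcp_rot: [0.934, 0.357, 0.0, 0.001]
contact_force: [2.2, -2.9, 3.5]
finger_gap: 58.0
finger_force: 20.0
```

```bash
python3 pin.py "(528,304,41)"; python3 -c "
from h import *
go((458.3,239.8,3),42)
print(proj('top',(528,304,47)),proj('side',(528,304,47)),proj('top',(528,304,75)))"; python3 crop.py side 180 290 330 410 5 pics/c4.png;python3 crop.py top 85 210 235 330 5 pics/c6.png
```

```text
top (np.int64(160), np.int64(269)) [(np.int32(29), [161.9, 268.1], [160, 265, 5, 7])] [529.9 300.1  41. ]
side (np.int64(230), np.int64(402)) [] 
t7.0 P [459.4 239.3   2.7] yaw 41.87 twist -0.004 pre [-0.01  -0.022 -0.006] post [-0.01  -0.022 -0.006]
[159.13087129 268.82171202] [229.90240659 399.75003934] [154.76214029 267.93918494]
```

View pics/c6.png

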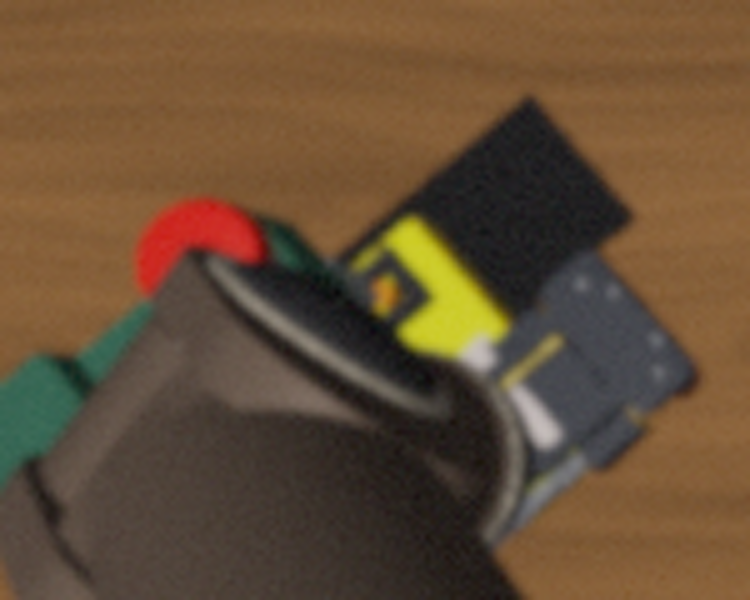

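The punch now partly hides the pin at crop (385,292), as expected near alignment. Last nudge of 2.4 mm, then release and look from the side.

>>> {"api": "move_arm", "payload": {
  "slide": [
    [-0.006, -0.045, 0],
    [0, 0, 0],
    [0, 0, 0],
    [0, 0, 0]
  ],
  "twist": [0, 0, 0, 0]
}}

```text
time: 7.38
position: [456.7, 242.0, 2.7]
tcp_rot: [0.934, 0.358, 0.0, -0.0]
contact_force: [1.7, -1.3, 3.7]
finger_gap: 57.9
finger_force: 20.0
```

>>> {"api": "move_arm", "payload": {
  "slide": [
    [0, 0, 0],
    [0, 0, 0],
    [0, 0, 0],
    [0, 0, 0],
    [0, 0, 0]
  ],
  "twist": [0, 0, 0, 0, 0],
  "gripper": 0.12
}}

```text
time: 7.8
position: [456.5, 241.8, 2.5]
tcp_rot: [0.934, 0.358, -0.0, -0.0]
contact_force: [-0.2, -0.0, 1.0]
finger_gap: 77.1
finger_force: 0.0
```

```bash
python3 -c "
from h import *
go((528,304,250),42)"
```

```text
t7.8 P [456.5 241.8   2.5] yaw 41.97 twist -0.001 pre [ 1.893  0.029 -4.951] post [ 1.893  0.03  -4.951]
```

>>> {"api": "move_arm", "payload": {
  "slide": [
    [0, 0, -0.6],
    [-0.4, 0, -0.6],
    [-0.4, 0.3, -0.7],
    [-0.4, 0.5, -0.5],
    [-0.4, 0.6, -0.4]
  ],
  "twist": [0, 0, 0, 0, 0]
}}

```text
time: 8.22
position: [443.7, 137.6, 143.6]
tcp_rot: [0.933, 0.36, 0.001, -0.0]
contact_force: [1.3, 0.3, 0.2]
finger_gap: 77.1
finger_force: 0.0
```

>>> {"api": "move_arm", "payload": {
  "slide": [
    [0, 0.4, -0.7],
    [0, 0, -0.8],
    [0, 0, -0.8],
    [0, 0, -0.3],
    [0, 0, 0]
  ],
  "twist": [0, 0, 0, 0, 0],
  "gripper": 1
}}

```text
time: 8.63
position: [459.6, 122.7, 275.7]
tcp_rot: [0.934, 0.358, 0.004, 0.001]
contact_force: [0.3, 0.4, 0.5]
finger_gap: 47.2
finger_force: 0.0
```

```bash
python3 -c "
from h import *
go((528,304,260),42)
T=optics.capture('top')[210:330,85:235,::-1];S=optics.capture('side')[300:420,170:320,::-1]
a=np.hstack([T,S]);cv2.imwrite('pics/c7.png',cv2.resize(a,(800,320),interpolation=cv2.INTER_CUBIC))"
```

```text
t8.6 P [459.6 122.7 275.7] yaw 41.92 twist -0.003 pre [ 3.439 -1.785  0.328] post [ 3.442 -1.78   0.328]
```

View pics/c7.png

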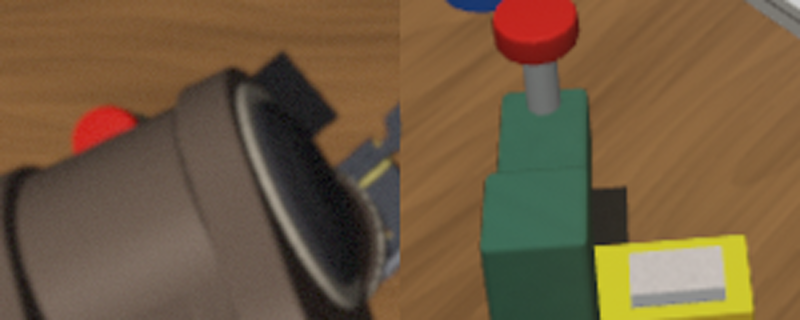

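The arm hides the pin in the top view and the column hides it in the side view. I clear the arm for one look.

>>> {"api": "move_arm", "payload": {
  "slide": [
    [0, 0.8, 0],
    [0, 0.8, 0],
    [0, 0.8, 0],
    [0, 0.8, 0],
    [0, 0, 0]
  ],
  "twist": [0, 0, 0, 0, 0]
}}

```text
time: 9.15
position: [567.3, -4.7, 268.0]
tcp_rot: [0.935, 0.354, -0.002, 0.001]
contact_force: [0.1, -0.8, -0.4]
finger_gap: 6.3
finger_force: 0.0
```

```bash
python3 pin.py "(527,305,41)"; python3 -c "
from h import *
go((528,304,260),42)"; python3 crop.py top 105 220 205 295 8 pics/c8.png
```

```text
top (np.int64(159), np.int64(269)) [(np.int32(20), [160.5, 270.8], [158, 268, 6, 6]), (np.int32(4), [152.0, 256.5], [151, 255, 3, 4]), (np.int32(4), [150.0, 281.0], [149, 280, 3, 3])] [524.2 302.9  41. ]
side (np.int64(230), np.int64(403)) [] 
t9.2 P [564.1   1.8 268.5] yaw 41.82 twist -0.006 pre [ 3.492 -4.985  0.178] post [ 3.508 -4.974  0.178]
```

View pics/c8.png

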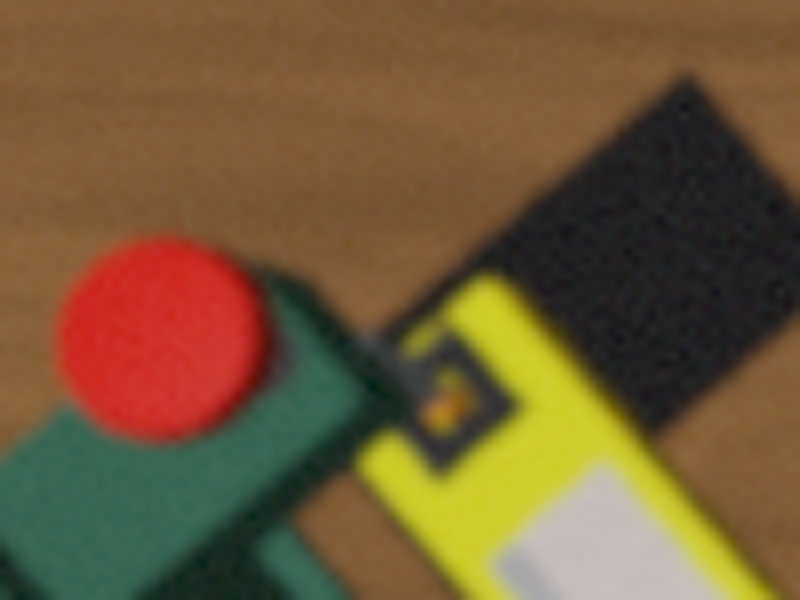

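The collar corners at crop (520,405), (440,470) and (447,333) give a collar centre near full-frame (160.4,270). The punch covers the pin from the upper left. I check the offset numerically.

```bash
python3 - <<'E'
from h import *
for zz,uv in((39,(160.2,269.9)),(41,(160.5,270.2))):print(onz('top',uv,zz).round(1))
T=optics.capture('top').astype(int)
for v in range(259,280):
    print(v,' '.join('%02x%02x%02x'%tuple(T[v,u]) for u in range(148,173)))
for z in(47,75,130):print(z,proj('top',(528,304,z)).round(1))
E
```

```text
[526.2 304.2  39. ]
[525.5 302.9  41. ]
259 6d5034 7e593a 845e3a 835d34 7c5a38 6e4e34 593e29 412e26 312a23 302d1d 444223 5d5621 807822 a19f22 bbb920 c8c725 cecd2d cfce29 cecd26 cecc29 c8c523 bab422 a09519 7a6c15 564e1a
260 51422c 6b4e35 7a5b3e 76573b 674a33 503725 392b1e 2d2621 393720 504e1f 696327 776f2a 7d7829 95932a aeae26 c0bf21 caca28 cccc23 cdcd26 cece29 cdcb26 c5c220 b4af1b 998e18 726815
261 363427 4f4233 625243 635042 503f34 3d302a 2d2a25 37351f 5a5521 787327 827d2a 797528 6b672e 717031 8b8925 abaa27 bfbf21 caca2b cdcc24 cece2a cdcd2a ccc929 c4c127 b1a91e 918812
262 232d26 3c3f36 494942 4b4a43 3f3d39 312f2e 35312b 554d27 757125 8b8629 888332 706c36 545036 484831 5d5d28 868625 a9a81f c0bf25 cbc924 cecc29 cecd2b cecd2a cac926 c2bd1b ada61b
263 192d22 223026 323b38 393f3c 363c38 333433 3d3b2e 605c33 7f7a36 7e7c30 6f6a34 515133 3d3933 353233 3e3a2d 5c5e2c 898826 acac1f c2c223 cac923 cdcd29 cfce2f cecd2c cac824 c0bc23
264 162e22 1a2d25 23302c 2a3531 333a37 373a36 41423c 525339 64623b 5f5c38 4e4a39 3f3d36 343433 353334 373534 433f33 65672c 929126 b1b022 c3c324 cdcc29 cdcd26 cfcf30 
[... 2050 characters left out ...]
6b6836 434434 3b3739 313131 373633 4f4d2c 71722c 98992d b3b42c c3c32b c9c926 cdcd29 cdce29 cfcf2f cece2b cdcd26
277 303825 56591e 8e8f21 b3b327 c5c428 cbca27 cbca26 c3c22a aeae2f 8d8b34 626237 3c3d2f 3d3d34 525132 75732d 9a9921 b7b72d c5c52d cbcb2e cecc2d cfcf2d cfce2e cdcd29 cece2d cece2e
278 3f3c24 676126 989523 b7b723 c8c829 cccc27 cdce28 cbcb2d c1c02d a8a72e 848335 616136 5a5831 75762a 9a9924 b6b524 c6c62a cccc2a cecd28 cfce2d cdcc25 cfcf2d cdcd26 cfce34 cece2b
279 5d492e 6c5a2b 898228 aba928 c0bf2b cac92b cccc29 cdcc27 c9c82b bdbb30 a4a42f 888829 858629 9d9c21 b7b82c c7c62b cccb29 cdcc2a cfcf30 cfcd2c cece2b cece2c cfcf30 cece2d cecd2d
47 [159.1 268.8]
75 [154.8 267.9]
130 [145.4 266.1]
```

```bash
python3 - <<'E'
from h import *
ny=np.array([.667,-.745])
for z,a,b in((175,(150.4,269.2),(140.4,254.2)),(130,(154.2,269.2),(143.5,255.4))):
    A,B=onz('top',a,z)[:2],onz('top',b,z)[:2];print(z,A.round(1),B.round(1),np.linalg.norm(A-B).round(1),((A+B)/2-12*ny).round(1))
for x in((528,304),(528,307),(530,307),(526,306)):
    print(x,[proj('top',(*x,z)).round(1).tolist() for z in(47,75,175)], proj('side',(*x,229)).round(1),proj('top',(*x,231)).round(1))
E
```

```text
175 [518.9 278.9] [546.6 298.4] 33.9 [524.8 297.6]
130 [521.8 286.9] [548.6 308.6] 34.5 [527.2 306.7]
(528, 304) [[159.1, 268.8], [154.8, 267.9], [136.9, 264.3]] [220.3 310.6] [125.  261.9]
(528, 307) [[157.7, 268.8], [153.3, 267.9], [135.2, 264.3]] [218.8 311.8] [123.2 261.9]
(530, 307) [[157.7, 267.9], [153.3, 267.0], [135.3, 263.2]] [217.8 311.3] [123.3 260.8]
(526, 306) [[158.1, 269.8], [153.7, 268.9], [135.7, 265.4]] [220.4 312. ] [123.8 263.1]
```

The knob fixes the punch at about (528,304). The collar is at about (526,304), within the 3.5 mm tolerance. Pressing is also a test of alignment: the stop should come at 14 mm, not 8 mm.

>>> {"api": "move_arm", "payload": {
  "slide": [
    [0.44, -0.62, 0],
    [0.44, -0.62, 0],
    [0.44, -0.62, 0],
    [0.44, -0.62, 0],
    [0.44, -0.62, 0]
  ],
  "twist": [0, 0, 0, 0, 0],
  "gripper": 1
}}

```text
time: 9.77
position: [540.8, 194.8, 271.5]
tcp_rot: [0.933, 0.359, -0.0, 0.0]
contact_force: [1.6, 0.3, -1.0]
finger_gap: 0.6
finger_force: 0.0
```

>>> {"api": "move_arm", "payload": {
  "slide": [
    [0.44, -0.62, 0],
    [0.44, -0.62, 0],
    [0.43, -0.6, 0],
    [0, 0, 0],
    [0, 0, 0]
  ],
  "twist": [0, 0, 0, 0, 0]
}}

```text
time: 10.18
position: [527.1, 307.9, 271.2]
tcp_rot: [0.932, 0.362, -0.0, -0.001]
contact_force: [0.9, -0.6, -0.2]
finger_gap: 0.8
finger_force: 0.0
```

```bash
python3 -c "
from h import *
go((528,304,240),42)"
```

```text
t10.2 P [527.1 307.9 271.2] yaw 42.39 twist 0.013 pre [-0.038  0.07   0.623] post [-0.038  0.071  0.623]
```

>>> {"api": "move_arm", "payload": {
  "slide": [
    [0, 0.06, 0.3],
    [0, 0, 0.3],
    [0, 0, 0.1],
    [0, 0, 0.05],
    [0, 0, 0]
  ],
  "twist": [0, 0, 0, 0, 0]
}}

```text
time: 10.6
position: [531.8, 300.7, 234.0]
tcp_rot: [0.934, 0.358, -0.001, 0.0]
contact_force: [-1.0, -1.2, 3.2]
finger_gap: 0.3
finger_force: 1.0
```

>>> {"api": "move_arm", "payload": {
  "slide": [
    [0, 0, 0.04],
    [0, 0, 0.04],
    [0, 0, 0.04],
    [0, 0, 0],
    [0, 0, 0]
  ],
  "twist": [0, 0, 0, 0, 0]
}}

```text
time: 11.02
position: [532.3, 301.5, 228.8]
tcp_rot: [0.934, 0.358, 0.0, 0.0]
contact_force: [-2.2, -2.6, 4.9]
finger_gap: 0.5
finger_force: 2.4
```

>>> {"api": "move_arm", "payload": {
  "slide": [
    [0, 0, 0.04],
    [0, 0, 0.04],
    [0, 0, 0],
    [0, 0, 0],
    [0, 0, 0]
  ],
  "twist": [0, 0, 0, 0, 0]
}}

```text
time: 11.43
position: [532.3, 301.5, 224.6]
tcp_rot: [0.934, 0.358, 0.0, 0.0]
contact_force: [-1.5, -3.0, 5.0]
finger_gap: 0.5
finger_force: 2.8
```

>>> {"api": "move_arm", "payload": {
  "slide": [
    [0, 0, 0.04],
    [0, 0, 0.04],
    [0, 0, 0],
    [0, 0, 0],
    [0, 0, 0]
  ],
  "twist": [0, 0, 0, 0, 0]
}}

```text
time: 11.85
position: [532.5, 301.6, 223.6]
tcp_rot: [0.934, 0.358, 0.001, 0.001]
contact_force: [-7.0, -8.7, 24.8]
finger_gap: 0.4
finger_force: 12.4
```

>>> {"api": "move_arm", "payload": {
  "slide": [
    [0, 0, 0.05],
    [0, 0, 0],
    [0, 0, 0],
    [0, 0, 0],
    [0, 0, 0]
  ],
  "twist": [0, 0, 0, 0, 0]
}}

```text
time: 12.27
position: [532.5, 301.7, 223.1]
tcp_rot: [0.934, 0.358, 0.002, 0.001]
contact_force: [-10.6, -11.7, 37.7]
finger_gap: 0.8
finger_force: 18.8
```

The hard stop at 14.5 mm means the pin is home. I retract and go back to the grip pose.

>>> {"api": "move_arm", "payload": {
  "slide": [
    [0, 0, -0.3],
    [0, 0, -0.5],
    [0, 0, -0.3],
    [-0.4, 0, 0],
    [-0.7, 0, 0]
  ],
  "twist": [0, 0, 0, 0, 0]
}}

```text
time: 12.68
position: [492.2, 267.3, 272.9]
tcp_rot: [0.933, 0.359, 0.001, -0.001]
contact_force: [-1.4, -1.9, 0.4]
finger_gap: 0.8
finger_force: 0.0
```

>>> {"api": "move_arm", "payload": {
  "slide": [
    [-0.7, 0, 0],
    [-0.3, 0, 0],
    [0, 0, 0],
    [0, 0, 0],
    [0, 0, 0]
  ],
  "twist": [0, 0, 0, 0, 0],
  "gripper": 0.1
}}

```text
time: 13.1
position: [454.8, 232.4, 272.8]
tcp_rot: [0.934, 0.358, 0.001, -0.0]
contact_force: [-0.7, -0.4, -0.1]
finger_gap: 30.4
finger_force: 0.0
```

```bash
python3 -c "
from h import *
go((455,240.4,4),42)"
```

```text
t13.1 P [454.8 232.4 272.8] yaw 41.96 twist -0.001 pre [ 0.101 -0.116  5.377] post [ 0.101 -0.116  5.377]
```

>>> {"api": "move_arm", "payload": {
  "slide": [
    [0.1, -0.115, 0.4],
    [0, 0, 0.4],
    [0, 0, 0.5],
    [0, 0, 0.5],
    [0, 0, 0.5]
  ],
  "twist": [0, 0, 0, 0, 0]
}}

```text
time: 13.52
position: [454.5, 240.7, 156.1]
tcp_rot: [0.934, 0.358, 0.0, -0.001]
contact_force: [0.5, 0.4, -0.5]
finger_gap: 63.6
finger_force: 0.0
```

>>> {"api": "move_arm", "payload": {
  "slide": [
    [0, 0, 0.5],
    [0, 0, 0.5],
    [0, 0, 0.5],
    [0, 0, 0.5],
    [0, 0, 0.4]
  ],
  "twist": [0, 0, 0, 0, 0]
}}

```text
time: 13.93
position: [453.8, 240.4, 35.0]
tcp_rot: [0.934, 0.358, -0.001, -0.001]
contact_force: [0.1, -0.5, -0.1]
finger_gap: 79.0
finger_force: 0.0
```

>>> {"api": "move_arm", "payload": {
  "slide": [
    [0, 0, 0.3],
    [0, 0, 0.2],
    [0, 0, 0.15],
    [0, 0, 0],
    [0, 0, 0]
  ],
  "twist": [0, 0, 0, 0, 0]
}}

```text
time: 14.35
position: [454.0, 239.8, 5.0]
tcp_rot: [0.934, 0.358, -0.0, -0.0]
contact_force: [-0.1, 0.1, -0.1]
finger_gap: 79.2
finger_force: 0.0
```

```bash
python3 -c "
from h import *
go((455,240.4,4),42)"
```

```text
t14.3 P [454.  239.8   5. ] yaw 41.97 twist -0.001 pre [0.022 0.004 0.02 ] post [0.022 0.004 0.02 ]
```

>>> {"api": "move_arm", "payload": {
  "slide": [
    [0, 0, 0.03],
    [0, 0, 0],
    [0, 0, 0],
    [0, 0, 0],
    [0, 0, 0]
  ],
  "twist": [0, 0, 0, 0, 0],
  "gripper": 1,
  "force": 20
}}

```text
time: 14.77
position: [454.3, 239.4, 4.2]
tcp_rot: [0.934, 0.358, 0.001, 0.0]
contact_force: [-0.1, -0.7, 5.0]
finger_gap: 58.1
finger_force: 20.0
```

>>> {"api": "move_arm", "payload": {
  "slide": [
    [0, 0.1, 0],
    [0, 0.3, 0],
    [0, 0.4, 0],
    [0, 0.5, 0],
    [0, 0.5, 0]
  ],
  "twist": [0, 0, 0, 0, 0]
}}

```text
time: 15.18
position: [514.5, 173.3, 4.2]
tcp_rot: [0.933, 0.359, 0.001, -0.001]
contact_force: [-3.0, 3.2, 5.6]
finger_gap: 58.1
finger_force: 20.0
```

>>> {"api": "move_arm", "payload": {
  "slide": [
    [0, 0.4, 0],
    [0, 0.4, 0],
    [0, 0, 0],
    [0, 0, 0]
  ],
  "twist": [0, 0, 0, 0]
}}

```text
time: 15.52
position: [543.4, 140.3, 4.2]
tcp_rot: [0.934, 0.356, 0.001, 0.001]
contact_force: [3.4, -3.3, 4.8]
finger_gap: 57.5
finger_force: 20.0
```

>>> {"api": "move_arm", "payload": {
  "slide": [
    [0, 0, 0],
    [0, 0, 0],
    [0, 0, -0.1],
    [0, 0, -0.1],
    [0, 0, -0.1]
  ],
  "twist": [0, 0, 0, 0, 0],
  "force": 4
}}

```text
time: 15.93
position: [539.8, 143.1, 18.6]
tcp_rot: [0.934, 0.359, -0.001, -0.0]
contact_force: [0.5, 0.8, -1.2]
finger_gap: 58.3
finger_force: 4.0
```

```bash
python3 pin.py "(610,196,41)";python3 -c "
from h import *
go((566,114,4),42)
cv2.imwrite('pics/s3.png',optics.capture('side')[250:450,150:350,::-1].repeat(3,0).repeat(3,1))"
```

```text
top (np.int64(212), np.int64(230)) [] 
side (np.int64(236), np.int64(340)) [] 
t16.0 P [540.4 143.2  19.2] yaw 42.01 twist 0.000 pre [-0.011  0.776  0.304] post [-0.01   0.776  0.304]
```

View pics/s3.png

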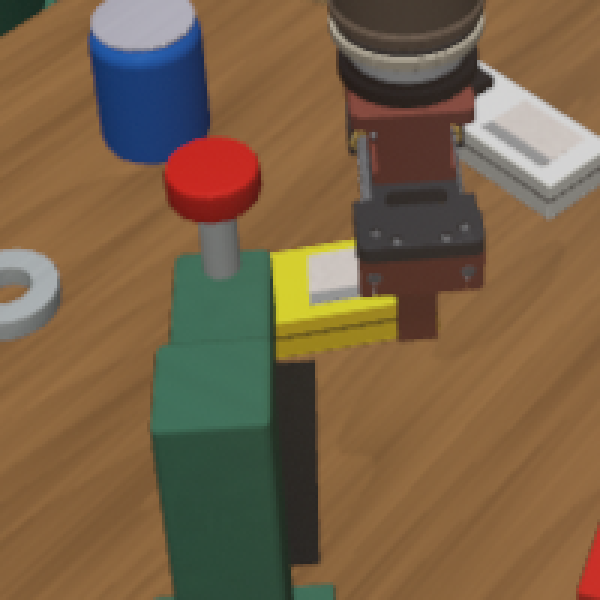

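The side view shows the yellow case tilting: the gripped end is raised, the far end still down behind the press. I keep lifting slowly with the weak grip.

>>> {"api": "move_arm", "payload": {
  "slide": [
    [0, 0, -0.15],
    [0, 0, -0.15],
    [0, 0, -0.15],
    [0, 0, -0.15],
    [0, 0, -0.15]
  ],
  "twist": [0, 0, 0, 0, 0]
}}

```text
time: 16.5
position: [540.9, 142.6, 57.1]
tcp_rot: [0.934, 0.358, 0.0, 0.0]
contact_force: [0.7, 0.1, -3.4]
finger_gap: 58.0
finger_force: 4.0
```

>>> {"api": "move_arm", "payload": {
  "slide": [
    [0, 0, -0.15],
    [0, 0, -0.15],
    [0, 0, -0.15],
    [0, 0, -0.15],
    [0, 0, -0.15]
  ],
  "twist": [0, 0, 0, 0, 0]
}}

```text
time: 16.92
position: [540.7, 142.5, 94.3]
tcp_rot: [0.934, 0.358, -0.0, 0.0]
contact_force: [-0.3, -0.3, -1.8]
finger_gap: 57.8
finger_force: 4.0
```

>>> {"api": "move_arm", "payload": {
  "slide": [
    [0, 0, -0.15],
    [0, 0, -0.15],
    [0, 0, -0.15],
    [0, 0, -0.15],
    [0, 0, -0.15]
  ],
  "twist": [0, 0, 0, 0, 0]
}}

```text
time: 17.33
position: [540.7, 142.5, 131.8]
tcp_rot: [0.934, 0.358, -0.0, 0.0]
contact_force: [0.0, -0.6, -2.1]
finger_gap: 58.0
finger_force: 4.0
```

>>> {"api": "move_arm", "payload": {
  "slide": [
    [0, 0, -0.15],
    [0, 0, -0.15],
    [0, 0, 0],
    [0, 0, 0],
    [0, 0, 0]
  ],
  "twist": [0, 0, 0, 0, 0]
}}

```text
time: 17.75
position: [540.6, 142.4, 145.8]
tcp_rot: [0.934, 0.358, -0.0, 0.0]
contact_force: [0.3, -0.3, -3.3]
finger_gap: 57.9
finger_force: 4.0
```

```bash
python3 -c "
from h import *
go((566,114,4),42)
S=optics.capture('side');print(proj('side',(543,140,170)),proj('side',(543,140,50)))
b,m=blobs(rng(hsv(S),(24,120,80),(34,255,255)),(150,150,400,400));print(b[:3]);r,_=rect(m);print(r.round(0).tolist())
cv2.imwrite('pics/s4.png',S[180:380,150:350,::-1].repeat(3,0).repeat(3,1))"
```

```text
t17.8 P [540.6 142.4 145.8] yaw 41.95 twist -0.002 pre [-1.000e-03  7.630e-01  2.836e+00] post [-1.000e-03  7.630e-01  2.836e+00]
[285.87689507 279.74602876] [287.16852641 333.92658529]
[(np.int32(987), [380.2, 162.0], [359, 150, 41, 28]), (np.int32(882), [282.4, 325.1], [268, 284, 33, 69])]
[[359.0, 150.0], [399.0, 150.0], [399.0, 177.0], [359.0, 177.0]]
```

View pics/s4.png

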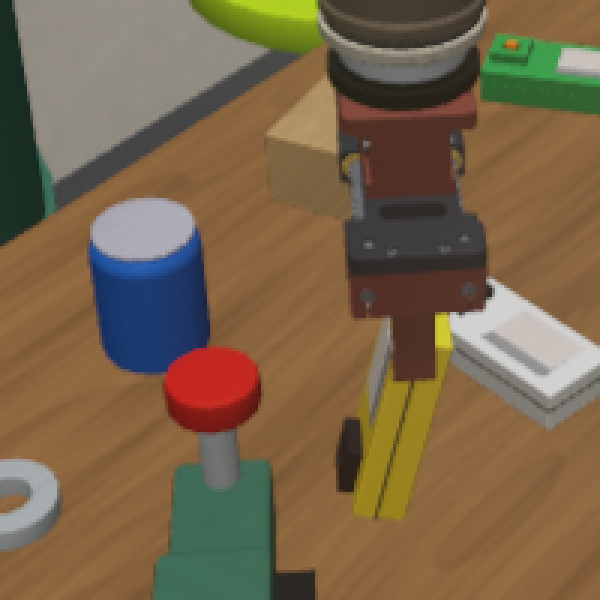

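The side view shows the case hanging about 15° off vertical, collar towards +tool x, bottom clear of the counter. I firm the grip, raise and turn it, then carry it to the board.

>>> {"api": "move_arm", "payload": {
  "slide": [
    [0, 0, 0],
    [0, 0, -0.1],
    [0, 0, -0.2],
    [0, 0, -0.1],
    [0, 0, 0]
  ],
  "twist": [0, 0.2, 0.2, 0.2, 0.21],
  "force": 20
}}

```text
time: 18.22
position: [541.2, 142.9, 166.8]
tcp_rot: [0.989, 0.151, 0.001, -0.0]
contact_force: [0.1, 0.1, -3.1]
finger_gap: 57.9
finger_force: 20.0
```

```bash
python3 -c "
from h import *
go((511,-345,165),17.6)"
```

```text
t18.2 P [541.2 142.9 166.8] yaw 17.37 twist -0.008 pre [-3.489  9.132  0.031] post [-3.526  9.118  0.031]
```

>>> {"api": "move_arm", "payload": {
  "slide": [
    [-0.1, 0.3, 0],
    [-0.23, 0.6, 0],
    [-0.23, 0.6, 0],
    [-0.23, 0.6, 0],
    [-0.23, 0.6, 0]
  ],
  "twist": [0, 0, 0, 0, 0]
}}

```text
time: 18.63
position: [532.6, -2.8, 165.7]
tcp_rot: [0.988, 0.154, -0.0, -0.0]
contact_force: [-0.3, -0.4, -2.6]
finger_gap: 57.8
finger_force: 20.0
```

>>> {"api": "move_arm", "payload": {
  "slide": [
    [-0.23, 0.6, 0],
    [-0.23, 0.6, 0],
    [-0.23, 0.6, 0],
    [-0.23, 0.6, 0],
    [-0.23, 0.6, 0]
  ],
  "twist": [0, 0, 0, 0, 0]
}}

```text
time: 19.05
position: [523.3, -163.4, 165.7]
tcp_rot: [0.988, 0.154, -0.0, -0.0]
contact_force: [-0.3, -1.5, -2.4]
finger_gap: 57.8
finger_force: 20.0
```

>>> {"api": "move_arm", "payload": {
  "slide": [
    [-0.23, 0.6, 0],
    [-0.23, 0.6, 0],
    [-0.23, 0.6, 0],
    [-0.23, 0.6, 0],
    [-0.15, 0.4, 0]
  ],
  "twist": [0, 0, 0, 0, 0]
}}

```text
time: 19.47
position: [514.0, -315.3, 165.5]
tcp_rot: [0.988, 0.152, -0.001, 0.0]
contact_force: [-0.2, -0.7, -3.1]
finger_gap: 58.0
finger_force: 20.0
```

>>> {"api": "move_arm", "payload": {
  "slide": [
    [-0.07, 0.2, 0],
    [0, 0, 0],
    [0, 0, 0]
  ],
  "twist": [0, 0, 0]
}}

```text
time: 19.72
position: [515.0, -320.9, 165.6]
tcp_rot: [0.988, 0.154, -0.0, -0.001]
contact_force: [0.3, 0.5, -1.6]
finger_gap: 57.8
finger_force: 20.0
```

```bash
python3 -c "
from h import *
go((511,-345,125),17.6)
S=optics.capture('side')
cv2.imwrite('pics/s5.png',S[100:300,330:530,::-1].repeat(3,0).repeat(3,1))"
```

```text
t19.7 P [ 515.  -320.9  165.6] yaw 17.66 twist 0.002 pre [-0.223  0.435  0.81 ] post [-0.222  0.435  0.81 ]
```

View pics/s5.png

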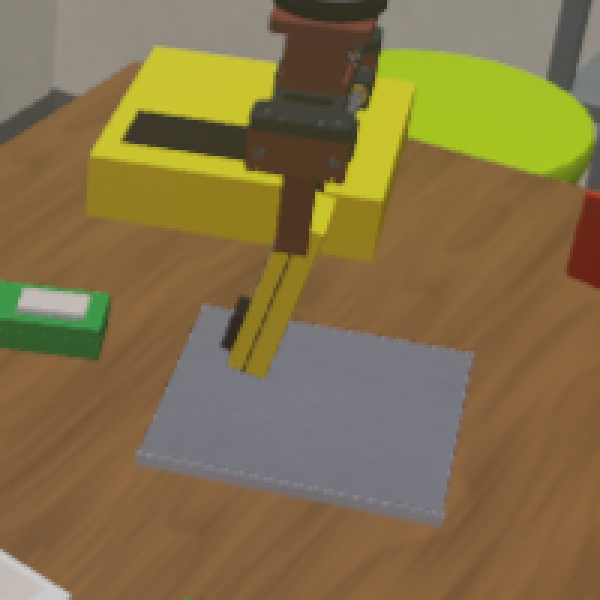

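The case hangs over the board, tilted about 23° with its bottom towards +tool x. I will touch down with a weak grip, then drag the pads +x over the bottom edge to straighten it.

>>> {"api": "move_arm", "payload": {
  "slide": [
    [-0.28, 0.22, 0],
    [-0.28, 0.22, 0.2],
    [0, 0, 0.4],
    [0, 0, 0.3],
    [0, 0, 0]
  ],
  "twist": [0, 0, 0, 0, 0]
}}

```text
time: 20.18
position: [495.4, -349.5, 119.9]
tcp_rot: [0.988, 0.155, -0.0, -0.0]
contact_force: [-0.4, 0.3, -3.2]
finger_gap: 57.9
finger_force: 20.0
```

>>> {"api": "move_arm", "payload": {
  "slide": [
    [0, 0, 0.05],
    [0, 0, 0.05],
    [0, 0, 0],
    [0, 0, 0]
  ],
  "twist": [0, 0, 0, 0],
  "force": 5
}}

```text
time: 20.52
position: [496.3, -349.9, 117.2]
tcp_rot: [0.988, 0.155, 0.001, 0.0]
contact_force: [-1.0, 1.3, 4.6]
finger_gap: 58.4
finger_force: 5.0
```

>>> {"api": "move_arm", "payload": {
  "slide": [
    [0, 0, 0.05],
    [0, 0, 0.05],
    [0, 0, 0],
    [0, 0, 0]
  ],
  "twist": [0, 0, 0, 0]
}}

```text
time: 20.85
position: [495.9, -350.2, 112.0]
tcp_rot: [0.988, 0.154, 0.001, -0.0]
contact_force: [-2.1, 1.7, 4.9]
finger_gap: 58.0
finger_force: 5.0
```

```bash
cat > yel.py <<'E'
from h import *
import sys
# outline of case in side view: principal axis angle in pixels vs projected vertical
lo,hi=((24,120,60),(34,255,255))
if sys.argv[1]=='w': lo,hi=((0,0,95),(180,45,255))
S=optics.capture('side');c=eval(sys.argv[2])
u,v=proj('side',c).astype(int);b,m=blobs(rng(hsv(S),lo,hi),(u-40,v-38,u+40,v+48),40)
n,l,stt,ce=cv2.connectedComponentsWithStats(m);i=1+np.argmax(stt[1:,4]);q=np.argwhere(l==i)[:,::-1].astype(np.float32)
vx,vy,_,_=cv2.fitLine(q.reshape(-1,1,2),cv2.DIST_L2,0,.01,.01).ravel()
a=proj('side',c);d=proj('side',np.array(c)+[0,0,60])-a
print('blob',b[:2],'axis deg',np.degrees(np.arctan2(vx,-vy))%180,'vertical deg',np.degrees(np.arctan2(d[0],-d[1]))%180, 'box',[x.round().tolist() for x in cv2.boxPoints(cv2.minAreaRect(q))])
go(c)
E
python3 yel.py y "(515,-345,75)"
```

```text
blob [(np.int32(501), [434.6, 213.0], [419, 181, 35, 57]), (np.int32(343), [410.1, 174.7], [389, 170, 46, 13])] axis deg 28.584934 vertical deg 7.839851215798593 box [[417.0, 233.0], [442.0, 178.0], [455.0, 183.0], [429.0, 239.0]]
t20.9 P [ 495.9 -350.2  112. ] yaw 17.75 twist -0.000 pre [0.395 0.018 0.741] post [0.395 0.018 0.741]
```

>>> {"api": "move_arm", "payload": {
  "slide": [
    [0.1, 0, 0],
    [0.1, 0, 0],
    [0.1, 0, 0],
    [0.1, 0, 0],
    [0, 0, 0]
  ],
  "twist": [0, 0, 0, 0, 0]
}}

```text
time: 21.32
position: [515.3, -344.3, 111.0]
tcp_rot: [0.988, 0.154, 0.0, -0.0]
contact_force: [-1.5, 2.8, 4.0]
finger_gap: 58.4
finger_force: 5.0
```

```bash
python3 yel.py y "(520,-342,75)"
```

```text
blob [(np.int32(513), [438.3, 199.9], [424, 169, 35, 69]), (np.int32(276), [402.7, 173.7], [386, 169, 40, 13])] axis deg 23.664164 vertical deg 7.674574990248146 box [[419.0, 235.0], [442.0, 164.0], [459.0, 169.0], [435.0, 241.0]]
t21.4 P [ 514.9 -344.6  111. ] yaw 17.72 twist -0.000 pre [ 0.113 -0.019  0.721] post [ 0.113 -0.019  0.721]
```

>>> {"api": "move_arm", "payload": {
  "slide": [
    [0.1, 0, 0],
    [0.1, 0, 0],
    [0.1, 0, 0],
    [0, 0, 0],
    [0, 0, 0]
  ],
  "twist": [0, 0, 0, 0, 0]
}}

```text
time: 21.78
position: [528.6, -340.9, 110.7]
tcp_rot: [0.988, 0.154, 0.0, -0.0]
contact_force: [-0.8, 0.6, -2.4]
finger_gap: 57.6
finger_force: 5.0
```

```bash
python3 yel.py y "(530,-340,65)"
```

```text
blob [(np.int32(739), [431.4, 201.2], [413, 172, 45, 66]), (np.int32(159), [398.9, 174.9], [381, 172, 38, 9])] axis deg 29.027864 vertical deg 7.389111453889386 box [[403.0, 228.0], [440.0, 162.0], [460.0, 174.0], [423.0, 240.0]]
t21.8 P [ 528.3 -341.   110.7] yaw 17.66 twist -0.000 pre [ 0.039 -0.009  0.914] post [ 0.039 -0.009  0.914]
```

```bash
cat > rows.py <<'E'
from h import *
import sys
r0,r1,c0,c1=map(int,sys.argv[2:6]);lo,hi=((22,110,50),(36,255,255))
if sys.argv[1]=='w': lo,hi=((0,0,90),(180,40,255))
m=rng(hsv(optics.capture('side')),lo,hi)
for v in range(r0,r1,5):
    u=np.where(m[v,c0:c1])[0]+c0; print(v,(u.min(),u.max(),len(u)) if len(u) else '-',end=' | ')
print(monitor.sense()['contact_force'].round(1))
E
python3 rows.py y 190 246 390 480; python3 -c "
from h import *
for p in((528,-341,130),(528,-341,12),(555,-332,20)):print(proj('side',p).round(1))"
```

```text
190 (np.int64(429), np.int64(434), 6) | 195 (np.int64(429), np.int64(433), 5) | 200 (np.int64(428), np.int64(433), 6) | 205 (np.int64(418), np.int64(432), 15) | 210 (np.int64(417), np.int64(431), 15) | 215 (np.int64(416), np.int64(430), 15) | 220 (np.int64(415), np.int64(429), 15) | 225 (np.int64(414), np.int64(428), 15) | 230 (np.int64(413), np.int64(427), 15) | 235 (np.int64(414), np.int64(425), 12) | 240 - | 245 - | [ 0.5  0.6 -2.8]
[425.9 185.6]
[420.  230.3]
[408.1 225.3]
```

The edge rows show 10° in the image against 7.5° for the projected vertical, so the case is within about 2-3° of upright and hangs just off the board. I lower it to seat.

>>> {"api": "move_arm", "payload": {
  "slide": [
    [0, 0, 0.05],
    [0, 0, 0.05],
    [0, 0, 0],
    [0, 0, 0]
  ],
  "twist": [0, 0, 0, 0]
}}

```text
time: 22.22
position: [529.4, -340.9, 107.2]
tcp_rot: [0.988, 0.154, 0.001, 0.0]
contact_force: [0.8, 1.2, 5.7]
finger_gap: 58.0
finger_force: 5.0
```

```bash
python3 rows.py y 190 246 390 480; python3 -c "
from h import *
go((528,-341,110))"
```

```text
190 (np.int64(429), np.int64(433), 5) | 195 (np.int64(428), np.int64(433), 6) | 200 (np.int64(428), np.int64(432), 5) | 205 (np.int64(417), np.int64(431), 15) | 210 (np.int64(416), np.int64(431), 16) | 215 (np.int64(415), np.int64(430), 16) | 220 (np.int64(414), np.int64(429), 16) | 225 (np.int64(414), np.int64(428), 15) | 230 (np.int64(413), np.int64(427), 15) | 235 (np.int64(413), np.int64(425), 13) | 240 - | 245 - | [0.8 1.7 5.4]
t22.3 P [ 529.4 -340.9  107.1] yaw 17.66 twist -0.000 pre [-0.027 -0.007 -0.057] post [-0.027 -0.007 -0.057]
```

Seated with 5.5 N, tilt about 1°. I release and rise.

>>> {"api": "move_arm", "payload": {
  "slide": [
    [0, 0, 0],
    [0, 0, 0],
    [0, 0, 0],
    [0, 0, 0],
    [0, 0, 0]
  ],
  "twist": [0, 0, 0, 0, 0],
  "gripper": 0
}}

```text
time: 22.68
position: [528.0, -341.1, 105.8]
tcp_rot: [0.988, 0.153, -0.0, -0.0]
contact_force: [-0.5, 0.2, -0.7]
finger_gap: 86.6
finger_force: 0.0
```

>>> {"api": "move_arm", "payload": {
  "slide": [
    [0, 0, -0.2],
    [0, 0, -0.5],
    [0, 0, -0.7],
    [0, 0, -0.7],
    [0, 0, -0.4]
  ],
  "twist": [0, 0, 0, 0, 0]
}}

```text
time: 23.1
position: [529.4, -341.4, 235.9]
tcp_rot: [0.988, 0.153, 0.002, 0.001]
contact_force: [0.6, 0.7, 0.3]
finger_gap: 87.8
finger_force: 0.0
```

```bash
python3 rows.py y 150 246 390 480; python3 pin.py "(625,-20,41)";python3 -c "
from h import *
go((520,-200,230))"
```

```text
150 (np.int64(390), np.int64(463), 24) | 155 (np.int64(390), np.int64(462), 58) | 160 (np.int64(390), np.int64(461), 72) | 165 (np.int64(390), np.int64(459), 70) | 170 (np.int64(390), np.int64(458), 69) | 175 (np.int64(390), np.int64(456), 67) | 180 (np.int64(413), np.int64(455), 43) | 185 (np.int64(419), np.int64(454), 29) | 190 (np.int64(418), np.int64(433), 16) | 195 (np.int64(418), np.int64(432), 15) | 200 (np.int64(417), np.int64(432), 16) | 205 (np.int64(416), np.int64(431), 16) | 210 (np.int64(416), np.int64(430), 15) | 215 (np.int64(415), np.int64(430), 16) | 220 (np.int64(414), np.int64(429), 16) | 225 (np.int64(414), np.int64(428), 15) | 230 (np.int64(413), np.int64(427), 15) | 235 (np.int64(413), np.int64(425), 13) | 240 - | 245 - | [ 0.4 -1.7  3. ]
top (np.int64(312), np.int64(223)) [(np.int32(8), [312.9, 223.1], [312, 221, 3, 5]), (np.int32(6), [323.8, 210.0], [323, 209, 3, 3]), (np.int32(4), [313.5, 210.2], [312, 209, 4, 3])] [625.2 -19.9  41. ]
side (np.int64(303), np.int64(274)) [(np.int32(21), [303.6, 274.7], [301, 273, 6, 5])] [625.1 -20.   41. ]
tri [625.1 -19.9  41.1]
t23.2 P [ 529.2 -341.4  233.8] yaw 17.65 twist -0.000 pre [ 0.681 -2.752  0.068] post [ 0.681 -2.752  0.068]
```

Yellow stands upright on its own. The white pin is unchanged at (625.1,-20). Next the white case, gripping at (531.6,-3.2), yaw -10.2.

>>> {"api": "move_arm", "payload": {
  "slide": [
    [0, 0, 0],
    [0, 0, 0],
    [0, 0, 0],
    [0, 0, 0],
    [0, 0, 0]
  ],
  "twist": [0.186, 0.186, 0.186, 0.186, 0.186]
}}

```text
time: 23.67
position: [527.5, -340.6, 229.5]
tcp_rot: [0.996, -0.092, -0.001, -0.001]
contact_force: [0.0, 0.2, -0.6]
finger_gap: 88.0
finger_force: 0.0
```

```bash
python3 - <<'E'
from h import *
go((531.6,-3.2,233),-10.2)
T=optics.capture('top');w=rng(hsv(T),(0,0,150),(180,70,255));b,m=blobs(w,(285,200,335,290))
m=cv2.morphologyEx(m,cv2.MORPH_CLOSE,np.ones((9,9)));r,_=rect(m);P=np.array([onz('top',p,28)[:2] for p in r]);print(P.round(1).tolist(),P.mean(0))
for i in range(4):d=P[(i+1)%4]-P[i];print(np.linalg.norm(d).round(1),np.degrees(np.arctan2(d[1],d[0])).round(1))
E
```

```text
t23.7 P [ 527.5 -340.6  229.5] yaw -10.52 twist -0.011 pre [-1.151 -6.65  -0.061] post [-1.114 -6.656 -0.061]
[[521.4, 29.5], [651.4, 7.4], [640.5, -53.3], [510.8, -30.1]] [581.03041232 -11.60894025]
131.9 -9.7
61.7 -100.1
131.8 169.9
60.6 79.9
```

>>> {"api": "move_arm", "payload": {
  "slide": [
    [-0.13, -0.74, 0],
    [-0.13, -0.74, 0],
    [-0.13, -0.74, 0],
    [-0.13, -0.74, 0],
    [-0.13, -0.74, 0]
  ],
  "twist": [0, 0, 0, 0, 0]
}}

```text
time: 24.13
position: [528.2, -151.4, 230.0]
tcp_rot: [0.996, -0.088, -0.001, -0.0]
contact_force: [1.0, -0.4, 0.3]
finger_gap: 87.8
finger_force: 0.0
```

>>> {"api": "move_arm", "payload": {
  "slide": [
    [-0.13, -0.74, 0],
    [-0.13, -0.74, 0],
    [-0.13, -0.74, 0],
    [-0.13, -0.74, 0.3],
    [0, 0, 0.5]
  ],
  "twist": [0, 0, 0, 0, -0.01]
}}

```text
time: 24.55
position: [530.7, 6.2, 192.5]
tcp_rot: [0.997, -0.081, 0.002, -0.002]
contact_force: [0.5, -0.1, -0.9]
finger_gap: 88.0
finger_force: 0.0
```

```bash
python3 - <<'E'
from h import *
go((531.6,-3.2,4),-10.1)
E
```

```text
t24.6 P [530.7   6.2 192.5] yaw -9.26 twist 0.028 pre [0.033 0.199 3.77 ] post [0.036 0.199 3.77 ]
```

>>> {"api": "move_arm", "payload": {
  "slide": [
    [0, 0.1, 0.5],
    [0, 0, 0.5],
    [0, 0, 0.5],
    [0, 0, 0.5],
    [0, 0, 0]
  ],
  "twist": [0.01, 0, 0, 0, 0]
}}

```text
time: 24.97
position: [525.2, -8.0, 86.1]
tcp_rot: [0.996, -0.088, -0.004, 0.0]
contact_force: [-1.2, -0.7, 0.2]
finger_gap: 88.0
finger_force: 0.0
```

```bash
python3 - <<'E'
from h import *
go((531.6,-3.2,4),-10.1)
E
```

```text
t25.0 P [525.2  -8.   86.1] yaw -10.10 twist -0.000 pre [ 0.123 -0.12   1.641] post [ 0.123 -0.12   1.641]
```

>>> {"api": "move_arm", "payload": {
  "slide": [
    [0.12, -0.12, 0.3],
    [0, 0, 0.5],
    [0, 0, 0.5],
    [0, 0, 0.3],
    [0, 0, 0]
  ],
  "twist": [0, 0, 0, 0, 0]
}}

```text
time: 25.38
position: [534.0, -3.1, 8.9]
tcp_rot: [0.996, -0.088, -0.002, 0.0]
contact_force: [-0.5, 0.3, 0.2]
finger_gap: 87.6
finger_force: 0.0
```

>>> {"api": "move_arm", "payload": {
  "slide": [
    [0, 0, 0],
    [0, 0, 0],
    [0, 0, 0]
  ],
  "twist": [0, 0, 0]
}}

```text
time: 25.63
position: [537.1, -2.9, 12.6]
tcp_rot: [0.996, -0.089, 0.001, -0.0]
contact_force: [-0.5, 0.7, 0.2]
finger_gap: 87.5
finger_force: 0.0
```

```bash
python3 - <<'E'
from h import *
go((531.6,-3.2,4),-10.1)
E
```

```text
t25.6 P [537.1  -2.9  12.6] yaw -10.23 twist -0.004 pre [-0.109  0.025  0.172] post [-0.109  0.024  0.172]
```

>>> {"api": "move_arm", "payload": {
  "slide": [
    [-0.11, 0.025, 0.1],
    [0, 0, 0.07],
    [0, 0, 0],
    [0, 0, 0]
  ],
  "twist": [0, 0, 0, 0]
}}

```text
time: 25.97
position: [530.2, -3.3, 2.5]
tcp_rot: [0.996, -0.089, -0.0, 0.0]
contact_force: [-0.0, -0.9, 0.1]
finger_gap: 87.5
finger_force: 0.0
```

>>> {"api": "move_arm", "payload": {
  "slide": [
    [0, 0, 0],
    [0, 0, 0],
    [0, 0, 0],
    [0, 0, 0],
    [0, 0, 0]
  ],
  "twist": [0, 0, 0, 0, 0],
  "gripper": 1,
  "force": 20
}}

```text
time: 26.38
position: [530.5, -3.3, 2.6]
tcp_rot: [0.996, -0.089, 0.0, 0.0]
contact_force: [-0.4, -2.7, -0.1]
finger_gap: 58.1
finger_force: 1.8
```

>>> {"api": "move_arm", "payload": {
  "slide": [
    [0, 0, 0],
    [0, 0, 0]
  ],
  "twist": [0, 0]
}}

```text
time: 26.55
position: [530.5, -3.3, 2.6]
tcp_rot: [0.996, -0.089, 0.0, 0.0]
contact_force: [-0.0, -0.5, 0.8]
finger_gap: 57.9
finger_force: 20.0
```

```bash
python3 pin.py "(625,-20,41)"; python3 -c "
from h import *
go((458.3,239.8,4),42)"
```

```text
top (np.int64(312), np.int64(223)) [] 
side (np.int64(303), np.int64(274)) [] 
t26.6 P [530.5  -3.3   2.6] yaw -10.25 twist -1.742 pre [-2.285 -4.527 -0.029] post [ 2.181 -4.579 -0.029]
```

>>> {"api": "move_arm", "payload": {
  "slide": [
    [0, 0, 0],
    [0, 0, 0],
    [0, 0, 0],
    [0, 0, 0],
    [0, 0, 0]
  ],
  "twist": [-0.15, -0.2, -0.2, -0.2, -0.2]
}}

```text
time: 27.07
position: [530.7, -3.6, 2.6]
tcp_rot: [0.987, 0.161, 0.0, 0.0]
contact_force: [0.6, -0.5, -1.7]
finger_gap: 57.7
finger_force: 20.0
```

>>> {"api": "move_arm", "payload": {
  "slide": [
    [0, 0, 0],
    [0, 0, 0],
    [0, 0, 0],
    [0, 0, 0],
    [0, 0, 0]
  ],
  "twist": [-0.2, -0.2, -0.2, -0.2, -0.19]
}}

```text
time: 27.48
position: [530.8, -3.5, 2.6]
tcp_rot: [0.913, 0.408, 0.0, 0.0]
contact_force: [1.7, -0.8, -2.0]
finger_gap: 57.5
finger_force: 20.0
```

>>> {"api": "move_arm", "payload": {
  "slide": [
    [0.2, -0.3, 0],
    [0.3, -0.4, 0],
    [0.3, -0.4, 0],
    [0.3, -0.4, 0],
    [0.3, -0.4, 0]
  ],
  "twist": [0, 0, 0, 0, 0]
}}

```text
time: 27.9
position: [506.8, 112.3, 2.6]
tcp_rot: [0.914, 0.406, -0.0, 0.001]
contact_force: [1.6, -1.1, -0.7]
finger_gap: 58.0
finger_force: 20.0
```

```bash
python3 -c "
from h import *
go((456.4,239.7,4),42)"
```

```text
t27.9 P [506.8 112.3   2.6] yaw 47.86 twist 0.195 pre [ 1.213 -2.456 -0.032] post [ 0.956 -2.567 -0.032]
```

>>> {"api": "move_arm", "payload": {
  "slide": [
    [0, 0, 0],
    [0.3, -0.3, 0],
    [0.3, -0.4, 0],
    [0.3, -0.4, 0],
    [0, 0, 0]
  ],
  "twist": [0.195, 0, 0, 0, 0]
}}

```text
time: 28.32
position: [502.1, 189.5, 2.8]
tcp_rot: [0.932, 0.362, 0.001, -0.002]
contact_force: [-0.7, 1.4, -3.5]
finger_gap: 57.9
finger_force: 20.0
```

>>> {"api": "move_arm", "payload": {
  "slide": [
    [0, 0, 0],
    [0, 0, 0]
  ],
  "twist": [0, 0]
}}

```text
time: 28.48
position: [503.0, 183.3, 2.3]
tcp_rot: [0.933, 0.36, -0.0, 0.0]
contact_force: [0.1, 1.2, -1.8]
finger_gap: 58.0
finger_force: 20.0
```

```bash
python3 -c "
from h import *
go((456.4,239.7,4),42)
s,P,M,y=st();p=P+M@[96.1,-.4,0];p[2]=41;print(p)"; python3 pin.py "(562,258,41)"
```

```text
t28.5 P [503.  183.3   2.3] yaw 42.15 twist 0.005 pre [ 0.065 -1.461 -0.033] post [ 0.062 -1.462 -0.033]
[573.98897161 248.10805285  41.        ]
top (np.int64(182), np.int64(252)) [] 
side (np.int64(233), np.int64(374)) []
```

>>> {"api": "move_arm", "payload": {
  "slide": [
    [0.06, -0.3, 0],
    [0, -0.4, 0],
    [0, -0.3, 0],
    [0, -0.3, 0],
    [0, 0, 0]
  ],
  "twist": [0.005, 0, 0, 0, 0]
}}

```text
time: 29.0
position: [460.1, 234.9, 2.5]
tcp_rot: [0.933, 0.359, -0.0, -0.0]
contact_force: [-0.3, 0.1, -3.5]
finger_gap: 58.0
finger_force: 20.0
```

>>> {"api": "move_arm", "payload": {
  "slide": [
    [0, 0, 0],
    [0, 0, 0]
  ],
  "twist": [0, 0]
}}

```text
time: 29.17
position: [462.7, 232.1, 2.4]
tcp_rot: [0.934, 0.357, -0.0, 0.001]
contact_force: [0.3, -0.3, -4.9]
finger_gap: 57.6
finger_force: 20.0
```

```bash
python3 -c "
from h import *
go((456.4,239.7,4),42)
s,P,M,y=st();p=P+M@[96.1,-.4,0];p[2]=41;print(p)"; python3 pin.py "(534,297,41)"
```

```text
t29.2 P [462.7 232.1   2.4] yaw 41.86 twist -0.005 pre [ 0.007 -0.198 -0.032] post [ 0.008 -0.198 -0.032]
[534.02458982 296.52176195  41.        ]
top (np.int64(163), np.int64(266)) [(np.int32(23), [163.3, 266.6], [161, 264, 6, 6]), (np.int32(5), [151.8, 256.0], [151, 255, 3, 3])] [533.1 297.3  41. ]
side (np.int64(230), np.int64(397)) []
```

>>> {"api": "move_arm", "payload": {
  "slide": [
    [0.008, -0.1, -0.02],
    [0, -0.09, 0],
    [0, 0, 0],
    [0, 0, 0],
    [0, 0, 0]
  ],
  "twist": [0, 0, 0, 0, 0]
}}

```text
time: 29.68
position: [456.0, 241.0, 3.5]
tcp_rot: [0.934, 0.358, -0.0, 0.0]
contact_force: [0.3, 0.8, -3.0]
finger_gap: 58.1
finger_force: 20.0
```

>>> {"api": "move_arm", "payload": {
  "slide": [
    [0, 0, 0],
    [0, 0, 0],
    [0, 0, 0]
  ],
  "twist": [0, 0, 0]
}}

```text
time: 29.93
position: [456.0, 240.9, 3.5]
tcp_rot: [0.934, 0.358, -0.0, 0.0]
contact_force: [0.9, 1.2, -3.8]
finger_gap: 58.1
finger_force: 20.0
```

```bash
python3 -c "
from h import *
go((456.4,239.7,4),42)
s,P,M,y=st();p=P+M@[96.1,-.4,0];p[2]=41;print(p)"; python3 pin.py "(528,304,41)"
```

```text
t29.9 P [456.  240.9   3.5] yaw 41.94 twist -0.002 pre [-0.011  0.022 -0.01 ] post [-0.011  0.022 -0.01 ]
[527.26240167 305.40745713  41.        ]
top (np.int64(160), np.int64(269)) [] 
side (np.int64(230), np.int64(402)) []
```

>>> {"api": "move_arm", "payload": {
  "slide": [
    [0.004, 0.022, 0.02],
    [0, 0, 0],
    [0, 0, 0],
    [0, 0, 0]
  ],
  "twist": [0, 0, 0, 0]
}}

```text
time: 30.37
position: [456.9, 240.3, 2.5]
tcp_rot: [0.934, 0.358, -0.0, 0.0]
contact_force: [-0.3, -0.2, -3.5]
finger_gap: 57.6
finger_force: 20.0
```

>>> {"api": "move_arm", "payload": {
  "slide": [
    [0, 0, 0],
    [0, 0, 0],
    [0, 0, 0],
    [0, 0, 0],
    [0, 0, 0]
  ],
  "twist": [0, 0, 0, 0, 0],
  "gripper": 0.12
}}

```text
time: 30.78
position: [457.1, 240.5, 2.7]
tcp_rot: [0.934, 0.358, 0.0, -0.0]
contact_force: [0.8, 0.7, -0.3]
finger_gap: 77.0
finger_force: 0.0
```

>>> {"api": "move_arm", "payload": {
  "slide": [
    [0, 0, -0.4],
    [-0.2, 0, -0.6],
    [-0.2, 0, -0.7],
    [0, 0, -0.7],
    [0, 0, -0.7]
  ],
  "twist": [0, 0, 0, 0, 0]
}}

```text
time: 31.2
position: [441.1, 226.5, 159.0]
tcp_rot: [0.934, 0.358, -0.0, 0.0]
contact_force: [0.6, -0.6, -1.3]
finger_gap: 77.8
finger_force: 0.0
```

>>> {"api": "move_arm", "payload": {
  "slide": [
    [0, 0, -0.7],
    [0, 0, -0.7],
    [0, 0, -0.7],
    [0, 0, -0.2],
    [0, 0, 0]
  ],
  "twist": [0, 0, 0, 0, 0],
  "gripper": 1
}}

```text
time: 31.62
position: [443.2, 227.9, 275.5]
tcp_rot: [0.934, 0.358, 0.003, 0.0]
contact_force: [0.0, 0.4, -0.0]
finger_gap: 47.1
finger_force: 0.0
```

```bash
python3 -c "
from h import *
go((528,304,250),42)"
```

```text
t31.6 P [443.2 227.9 275.5] yaw 41.94 twist -0.002 pre [ 2.276 -0.     0.523] post [2.276e+00 2.000e-03 5.230e-01]
```

>>> {"api": "move_arm", "payload": {
  "slide": [
    [0.5, 0, 0],
    [0.6, 0, 0],
    [0.6, 0, 0],
    [0.55, 0, 0],
    [0, 0, 0]
  ],
  "twist": [0, 0, 0, 0, 0]
}}

```text
time: 32.03
position: [527.3, 304.5, 269.0]
tcp_rot: [0.934, 0.358, -0.001, -0.001]
contact_force: [-0.7, -0.9, 0.2]
finger_gap: 13.8
finger_force: 0.0
```

>>> {"api": "move_arm", "payload": {
  "slide": [
    [0, 0, 0.1],
    [0, 0, 0.3],
    [0, 0, 0.2],
    [0, 0, 0],
    [0, 0, 0]
  ],
  "twist": [0, 0, 0, 0, 0]
}}

```text
time: 32.45
position: [524.9, 301.2, 241.7]
tcp_rot: [0.934, 0.358, -0.001, 0.0]
contact_force: [0.6, -0.1, 0.4]
finger_gap: 0.5
finger_force: 0.0
```

```bash
python3 -c "
from h import *
go((528,304,236),42)"
```

```text
t32.5 P [524.9 301.2 241.7] yaw 41.95 twist -0.002 pre [ 0.084 -0.     0.113] post [ 0.084 -0.     0.113]
```

>>> {"api": "move_arm", "payload": {
  "slide": [
    [0.06, 0, 0.03],
    [0, 0, 0.06],
    [0, 0, 0.06],
    [0, 0, 0],
    [0, 0, 0]
  ],
  "twist": [0, 0, 0, 0, 0]
}}

```text
time: 32.87
position: [528.2, 304.3, 235.4]
tcp_rot: [0.934, 0.358, 0.001, -0.0]
contact_force: [0.8, -0.2, 2.3]
finger_gap: 0.3
finger_force: 0.9
```

>>> {"api": "move_arm", "payload": {
  "slide": [
    [0, 0, 0.05],
    [0, 0, 0.05],
    [0, 0, 0],
    [0, 0, 0],
    [0, 0, 0]
  ],
  "twist": [0, 0, 0, 0, 0]
}}

```text
time: 33.28
position: [528.2, 304.3, 230.2]
tcp_rot: [0.934, 0.358, 0.0, -0.0]
contact_force: [2.1, 1.3, 2.4]
finger_gap: 0.3
finger_force: 1.6
```

>>> {"api": "move_arm", "payload": {
  "slide": [
    [0, 0, 0.05],
    [0, 0, 0.04],
    [0, 0, 0],
    [0, 0, 0],
    [0, 0, 0]
  ],
  "twist": [0, 0, 0, 0, 0]
}}

```text
time: 33.7
position: [528.2, 304.3, 225.8]
tcp_rot: [0.934, 0.358, 0.0, -0.0]
contact_force: [2.8, -0.1, 4.9]
finger_gap: 0.7
finger_force: 2.3
```

>>> {"api": "move_arm", "payload": {
  "slide": [
    [0, 0, 0.05],
    [0, 0, 0.03],
    [0, 0, 0],
    [0, 0, 0],
    [0, 0, 0]
  ],
  "twist": [0, 0, 0, 0, 0]
}}

```text
time: 34.12
position: [528.3, 304.4, 223.9]
tcp_rot: [0.934, 0.358, 0.001, 0.0]
contact_force: [-2.7, -2.3, 19.3]
finger_gap: 0.4
finger_force: 9.2
```

>>> {"api": "move_arm", "payload": {
  "slide": [
    [0, 0, 0.04],
    [0, 0, 0],
    [0, 0, 0],
    [0, 0, 0]
  ],
  "twist": [0, 0, 0, 0]
}}

```text
time: 34.45
position: [528.4, 304.5, 223.5]
tcp_rot: [0.934, 0.358, 0.002, 0.001]
contact_force: [-5.1, -5.8, 29.1]
finger_gap: 0.3
finger_force: 14.5
```

Hard stop at about 14.3 mm, so the white pin is home. I retract and return to the grip pose.

>>> {"api": "move_arm", "payload": {
  "slide": [
    [0, 0, -0.3],
    [0, 0, -0.5],
    [0, 0, -0.3],
    [-0.4, 0, 0],
    [-0.6, 0, 0]
  ],
  "twist": [0, 0, 0, 0, 0]
}}

```text
time: 34.87
position: [490.5, 271.7, 274.1]
tcp_rot: [0.934, 0.358, -0.0, -0.001]
contact_force: [-0.6, -0.2, 0.2]
finger_gap: 0.6
finger_force: 0.0
```

>>> {"api": "move_arm", "payload": {
  "slide": [
    [-0.6, 0, 0],
    [-0.3, 0, 0],
    [0, 0, 0],
    [0, 0, 0],
    [0, 0, 0]
  ],
  "twist": [0, 0, 0, 0, 0],
  "gripper": 0.1
}}

```text
time: 35.28
position: [457.6, 240.9, 274.4]
tcp_rot: [0.934, 0.358, -0.0, -0.0]
contact_force: [-0.2, 1.4, -0.5]
finger_gap: 30.2
finger_force: 0.0
```

```bash
python3 -c "
from h import *
go((457,240.5,4),42)"
```

```text
t35.3 P [457.6 240.9 274.4] yaw 41.94 twist -0.002 pre [-0.013  0.     5.407] post [-0.013  0.     5.407]
```

>>> {"api": "move_arm", "payload": {
  "slide": [
    [0, 0, 0.4],
    [0, 0, 0.4],
    [0, 0, 0.5],
    [0, 0, 0.5],
    [0, 0, 0.5]
  ],
  "twist": [0, 0, 0, 0, 0]
}}

```text
time: 35.7
position: [457.6, 241.7, 158.0]
tcp_rot: [0.934, 0.358, -0.0, -0.001]
contact_force: [0.1, -0.2, 0.1]
finger_gap: 63.7
finger_force: 0.0
```

>>> {"api": "move_arm", "payload": {
  "slide": [
    [0, 0, 0.5],
    [0, 0, 0.5],
    [0, 0, 0.5],
    [0, 0, 0.5],
    [0, 0, 0.4]
  ],
  "twist": [0, 0, 0, 0, 0]
}}

```text
time: 36.12
position: [456.9, 241.4, 36.9]
tcp_rot: [0.934, 0.358, -0.001, -0.0]
contact_force: [0.6, 0.4, 0.3]
finger_gap: 78.9
finger_force: 0.0
```

>>> {"api": "move_arm", "payload": {
  "slide": [
    [0, 0, 0.3],
    [0, 0, 0.25],
    [0, 0, 0.15],
    [0, 0, 0],
    [0, 0, 0]
  ],
  "twist": [0, 0, 0, 0, 0]
}}

```text
time: 36.53
position: [457.3, 241.2, 4.5]
tcp_rot: [0.934, 0.358, -0.0, -0.0]
contact_force: [-0.6, -0.1, 0.5]
finger_gap: 79.5
finger_force: 0.0
```

```bash
python3 -c "
from h import *
go((457,240.5,3),42)"
```

```text
t36.5 P [457.3 241.2   4.5] yaw 41.98 twist -0.001 pre [-0.014  0.006  0.029] post [-0.014  0.006  0.029]
```

>>> {"api": "move_arm", "payload": {
  "slide": [
    [0, 0, 0.02],
    [0, 0, 0],
    [0, 0, 0],
    [0, 0, 0],
    [0, 0, 0]
  ],
  "twist": [0, 0, 0, 0, 0],
  "gripper": 1,
  "force": 20
}}

```text
time: 36.95
position: [457.7, 240.7, 4.2]
tcp_rot: [0.934, 0.358, 0.001, 0.0]
contact_force: [-0.8, -1.1, 5.8]
finger_gap: 57.9
finger_force: 20.0
```

>>> {"api": "move_arm", "payload": {
  "slide": [
    [0, 0.1, 0],
    [0, 0.3, 0],
    [0, 0.4, 0],
    [0, 0.5, 0],
    [0, 0.5, 0]
  ],
  "twist": [0, 0, 0, 0, 0]
}}

```text
time: 37.37
position: [517.6, 175.1, 4.3]
tcp_rot: [0.933, 0.359, 0.001, -0.001]
contact_force: [-2.7, 4.6, 5.5]
finger_gap: 58.0
finger_force: 20.0
```

>>> {"api": "move_arm", "payload": {
  "slide": [
    [0, 0.4, 0],
    [0, 0.4, 0],
    [0, 0, 0],
    [0, 0, 0]
  ],
  "twist": [0, 0, 0, 0]
}}

```text
time: 37.7
position: [546.8, 141.8, 4.3]
tcp_rot: [0.934, 0.356, 0.001, 0.001]
contact_force: [3.7, -2.7, 4.3]
finger_gap: 57.9
finger_force: 20.0
```

>>> {"api": "move_arm", "payload": {
  "slide": [
    [0, 0, 0],
    [0, 0, 0],
    [0, 0, -0.1],
    [0, 0, -0.1],
    [0, 0, -0.1]
  ],
  "twist": [0, 0, 0, 0, 0],
  "force": 4
}}

```text
time: 38.12
position: [543.3, 144.4, 18.6]
tcp_rot: [0.934, 0.358, -0.001, -0.0]
contact_force: [0.2, 0.3, -3.0]
finger_gap: 58.0
finger_force: 4.0
```

>>> {"api": "move_arm", "payload": {
  "slide": [
    [0, 0, -0.15],
    [0, 0, -0.15],
    [0, 0, -0.15],
    [0, 0, -0.15],
    [0, 0, -0.15]
  ],
  "twist": [0, 0, 0, 0, 0]
}}

```text
time: 38.53
position: [544.1, 144.1, 57.0]
tcp_rot: [0.934, 0.358, 0.0, 0.0]
contact_force: [1.1, 0.1, -3.1]
finger_gap: 57.7
finger_force: 4.0
```

>>> {"api": "move_arm", "payload": {
  "slide": [
    [0, 0, -0.15],
    [0, 0, -0.15],
    [0, 0, -0.15],
    [0, 0, -0.15],
    [0, 0, -0.15]
  ],
  "twist": [0, 0, 0, 0, 0]
}}

```text
time: 38.95
position: [544.0, 143.9, 94.3]
tcp_rot: [0.934, 0.358, -0.0, 0.0]
contact_force: [0.2, 0.5, -2.8]
finger_gap: 57.8
finger_force: 4.0
```

```bash
python3 -c "
from h import *
go((541,142,166),42)
for z in(110,10):print(proj('side',(541,142,z)))"; python3 rows.py w 260 371 240 305
```

```text
t39.0 P [544.  143.9  94.3] yaw 41.95 twist -0.002 pre [-0.071 -0.012 -1.435] post [-0.071 -0.012 -1.435]
[286.76136157 308.8623579 ]
[287.7695258  351.58043513]
260 (np.int64(266), np.int64(268), 3) | 265 (np.int64(266), np.int64(268), 3) | 270 (np.int64(266), np.int64(268), 3) | 275 (np.int64(266), np.int64(301), 5) | 280 - | 285 - | 290 (np.int64(271), np.int64(271), 1) | 295 - | 300 - | 305 - | 310 - | 315 (np.int64(263), np.int64(298), 22) | 320 (np.int64(258), np.int64(298), 28) | 325 (np.int64(254), np.int64(296), 29) | 330 (np.int64(249), np.int64(290), 37) | 335 (np.int64(251), np.int64(286), 36) | 340 (np.int64(251), np.int64(281), 30) | 345 (np.int64(251), np.int64(276), 26) | 350 (np.int64(247), np.int64(272), 25) | 355 (np.int64(242), np.int64(267), 26) | 360 (np.int64(242), np.int64(262), 20) | 365 (np.int64(246), np.int64(257), 12) | 370 - | [-2.  -0.4  2.4]
```

>>> {"api": "move_arm", "payload": {
  "slide": [
    [0, 0, -0.15],
    [0, 0, -0.15],
    [0, 0, -0.15],
    [0, 0, -0.15],
    [0, 0, -0.15]
  ],
  "twist": [0, 0, 0, 0, 0]
}}

```text
time: 39.42
position: [544.0, 143.9, 131.7]
tcp_rot: [0.934, 0.358, -0.0, 0.0]
contact_force: [0.3, 0.1, -3.7]
finger_gap: 57.7
finger_force: 4.0
```

>>> {"api": "move_arm", "payload": {
  "slide": [
    [0, 0, -0.1],
    [0, 0, -0.1],
    [0, 0, 0],
    [0, 0, 0],
    [0, 0, 0]
  ],
  "twist": [0, 0, 0, 0, 0]
}}

```text
time: 39.83
position: [543.9, 143.8, 140.7]
tcp_rot: [0.934, 0.358, -0.0, 0.0]
contact_force: [-0.4, 0.6, -3.1]
finger_gap: 57.9
finger_force: 4.0
```

```bash
python3 rows.py w 280 371 240 305
```

```text
280 - | 285 - | 290 (np.int64(293), np.int64(298), 6) | 295 (np.int64(293), np.int64(298), 6) | 300 (np.int64(293), np.int64(298), 6) | 305 (np.int64(293), np.int64(297), 5) | 310 (np.int64(278), np.int64(297), 20) | 315 (np.int64(277), np.int64(297), 19) | 320 (np.int64(277), np.int64(296), 19) | 325 (np.int64(277), np.int64(296), 20) | 330 (np.int64(277), np.int64(295), 18) | 335 (np.int64(278), np.int64(295), 18) | 340 (np.int64(277), np.int64(294), 17) | 345 (np.int64(277), np.int64(294), 17) | 350 (np.int64(277), np.int64(293), 17) | 355 - | 360 - | 365 - | 370 - | [ 0.1 -0.2 -3.2]
```

The hang is near vertical this time (edge 298→293 over 60 rows, about 5°). I firm the grip, lift, twist and carry.

>>> {"api": "move_arm", "payload": {
  "slide": [
    [0, 0, 0],
    [0, 0, -0.1],
    [0, 0, -0.3],
    [0, 0, -0.1],
    [0, 0, 0]
  ],
  "twist": [0, 0.2, 0.2, 0.2, 0.21],
  "force": 20
}}

```text
time: 40.3
position: [544.8, 144.4, 167.2]
tcp_rot: [0.989, 0.151, 0.001, -0.0]
contact_force: [-0.4, 0.6, -3.0]
finger_gap: 58.3
finger_force: 20.0
```

```bash
python3 -c "
from h import *
go((445,-367,165),17.6)"
```

```text
t40.3 P [544.8 144.4 167.2] yaw 17.37 twist -0.008 pre [-4.958  9.166  0.033] post [-4.995  9.146  0.033]
```

>>> {"api": "move_arm", "payload": {
  "slide": [
    [-0.15, 0.27, 0],
    [-0.3, 0.55, 0],
    [-0.3, 0.55, 0],
    [-0.3, 0.55, 0],
    [-0.3, 0.55, 0]
  ],
  "twist": [0, 0, 0, 0, 0]
}}

```text
time: 40.72
position: [516.6, 4.7, 165.8]
tcp_rot: [0.988, 0.154, -0.0, -0.0]
contact_force: [0.5, -0.8, -4.1]
finger_gap: 58.2
finger_force: 20.0
```

>>> {"api": "move_arm", "payload": {
  "slide": [
    [-0.3, 0.55, 0],
    [-0.3, 0.55, 0],
    [-0.3, 0.55, 0],
    [-0.3, 0.55, 0],
    [-0.3, 0.55, 0]
  ],
  "twist": [0, 0, 0, 0, 0]
}}

```text
time: 41.13
position: [486.9, -149.3, 165.9]
tcp_rot: [0.988, 0.154, -0.0, -0.0]
contact_force: [0.7, -0.1, -2.6]
finger_gap: 57.9
finger_force: 20.0
```

>>> {"api": "move_arm", "payload": {
  "slide": [
    [-0.3, 0.55, 0],
    [-0.3, 0.55, 0],
    [-0.3, 0.55, 0],
    [-0.3, 0.55, 0],
    [-0.3, 0.55, 0]
  ],
  "twist": [0, 0, 0, 0, 0]
}}

```text
time: 41.55
position: [457.1, -303.0, 165.9]
tcp_rot: [0.988, 0.154, -0.0, -0.0]
contact_force: [1.4, 0.1, -3.0]
finger_gap: 57.5
finger_force: 20.0
```

>>> {"api": "move_arm", "payload": {
  "slide": [
    [-0.3, 0.55, 0],
    [-0.2, 0.35, 0],
    [-0.1, 0.2, 0],
    [0, 0, 0],
    [0, 0, 0]
  ],
  "twist": [0, 0, 0, 0, 0]
}}

```text
time: 41.97
position: [446.0, -362.2, 165.7]
tcp_rot: [0.988, 0.153, 0.0, -0.001]
contact_force: [-0.1, 0.7, -2.5]
finger_gap: 58.2
finger_force: 20.0
```

```bash
python3 -c "
from h import *
go((445,-367,125),17.6)
P=st()[1]
for z in(165,40):print(proj('side',(P[0],P[1],z)).round(1))
S=optics.capture('side');cv2.imwrite('pics/s6.png',S[100:300,330:530,::-1].repeat(3,0).repeat(3,1))"
```

```text
t42.0 P [ 446.  -362.2  165.7] yaw 17.66 twist 0.002 pre [-0.049  0.087  0.813] post [-0.049  0.087  0.813]
[467.1 178.6]
[458.6 227.7]
```

View pics/s6.png

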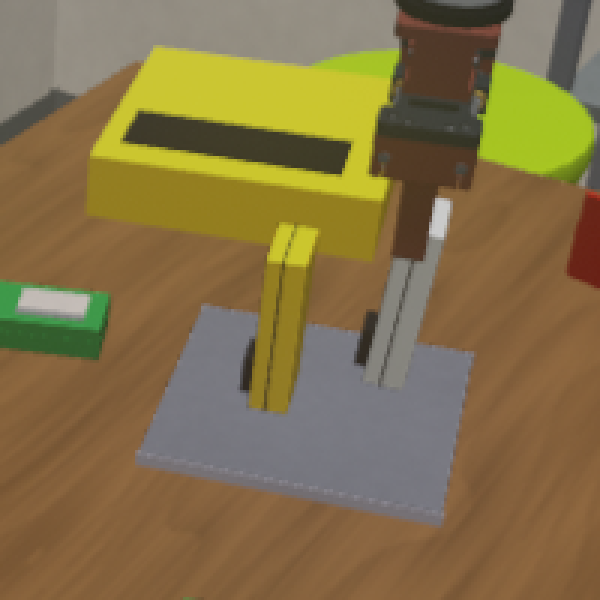

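The view shows yellow standing on the board at crop (280,320) and white hanging beside it at (400,320), almost vertical. I lower it.

>>> {"api": "move_arm", "payload": {
  "slide": [
    [0, 0.05, 0.2],
    [0, 0, 0.3],
    [0, 0, 0.3],
    [0, 0, 0.1],
    [0, 0, 0]
  ],
  "twist": [0, 0, 0, 0, 0]
}}

```text
time: 42.43
position: [448.8, -364.1, 121.5]
tcp_rot: [0.988, 0.155, 0.001, 0.0]
contact_force: [0.7, -0.1, 1.8]
finger_gap: 57.6
finger_force: 20.0
```

>>> {"api": "move_arm", "payload": {
  "slide": [
    [0, 0, 0.03],
    [0, 0, 0.03],
    [0, 0, 0],
    [0, 0, 0]
  ],
  "twist": [0, 0, 0, 0],
  "force": 5
}}

```text
time: 42.77
position: [448.6, -364.0, 119.1]
tcp_rot: [0.988, 0.155, 0.001, 0.0]
contact_force: [0.5, 2.0, 5.0]
finger_gap: 58.1
finger_force: 5.0
```

```bash
python3 rows.py w 170 260 430 490
```

```text
170 - | 175 - | 180 - | 185 (np.int64(471), np.int64(475), 5) | 190 (np.int64(470), np.int64(474), 5) | 195 (np.int64(469), np.int64(473), 5) | 200 (np.int64(468), np.int64(471), 4) | 205 (np.int64(457), np.int64(470), 11) | 210 (np.int64(432), np.int64(469), 29) | 215 (np.int64(431), np.int64(474), 44) | 220 (np.int64(430), np.int64(487), 54) | 225 (np.int64(430), np.int64(485), 51) | 230 (np.int64(430), np.int64(484), 49) | 235 (np.int64(430), np.int64(483), 49) | 240 (np.int64(430), np.int64(482), 53) | 245 (np.int64(430), np.int64(481), 52) | 250 (np.int64(430), np.int64(480), 51) | 255 (np.int64(430), np.int64(479), 50) | [1.5 2.5 5.2]
```

>>> {"api": "move_arm", "payload": {
  "slide": [
    [0.08, 0, 0],
    [0.08, 0, 0],
    [0, 0, 0.02],
    [0, 0, 0],
    [0, 0, 0]
  ],
  "twist": [0, 0, 0, 0, 0]
}}

```text
time: 43.23
position: [455.2, -362.0, 117.5]
tcp_rot: [0.988, 0.154, 0.0, -0.0]
contact_force: [-0.6, 3.2, 5.8]
finger_gap: 58.0
finger_force: 5.0
```

```bash
sed -i "s/(0,0,90),(180,40,255)/(0,0,90),(180,18,255)/" rows.py; python3 rows.py w 170 260 430 490
```

```text
170 - | 175 - | 180 - | 185 (np.int64(467), np.int64(471), 5) | 190 (np.int64(466), np.int64(470), 5) | 195 (np.int64(466), np.int64(469), 4) | 200 (np.int64(466), np.int64(468), 3) | 205 (np.int64(455), np.int64(467), 4) | 210 (np.int64(432), np.int64(466), 25) | 215 (np.int64(431), np.int64(474), 42) | 220 (np.int64(430), np.int64(486), 53) | 225 (np.int64(430), np.int64(485), 51) | 230 (np.int64(430), np.int64(484), 50) | 235 (np.int64(430), np.int64(483), 49) | 240 (np.int64(430), np.int64(482), 52) | 245 (np.int64(430), np.int64(481), 52) | 250 (np.int64(430), np.int64(480), 51) | 255 (np.int64(430), np.int64(479), 50) | [-0.8  3.   5.8]
```

Tilt is now about 1.5° and the case is seated with 5.8 N, so I release.

>>> {"api": "move_arm", "payload": {
  "slide": [
    [0, 0, 0],
    [0, 0, 0],
    [0, 0, 0],
    [0, 0, 0],
    [0, 0, 0]
  ],
  "twist": [0, 0, 0, 0, 0],
  "gripper": 0
}}

```text
time: 43.7
position: [454.2, -363.2, 116.9]
tcp_rot: [0.988, 0.153, -0.0, -0.0]
contact_force: [0.6, 1.0, -0.7]
finger_gap: 86.5
finger_force: 0.0
```

>>> {"api": "move_arm", "payload": {
  "slide": [
    [0, 0, -0.2],
    [0, 0, -0.5],
    [0, 0, -0.7],
    [0, 0, -0.7],
    [0, 0, -0.7]
  ],
  "twist": [0, 0, 0, 0, 0]
}}

```text
time: 44.12
position: [454.0, -362.9, 259.3]
tcp_rot: [0.988, 0.154, 0.0, -0.0]
contact_force: [0.3, -0.2, 0.4]
finger_gap: 87.6
finger_force: 0.0
```

>>> {"api": "move_arm", "payload": {
  "slide": [
    [0, -0.7, 0],
    [0, -0.7, 0],
    [0, -0.7, 0],
    [0, -0.7, 0],
    [0, 0, 0]
  ],
  "twist": [0, 0, 0, 0, 0]
}}

```text
time: 44.53
position: [410.7, -223.7, 258.3]
tcp_rot: [0.988, 0.156, -0.0, -0.0]
contact_force: [0.7, 0.1, -0.9]
finger_gap: 87.5
finger_force: 0.0
```

```bash
python3 -c "
from h import *
S=optics.capture('side')[140:270,350:530,::-1];T=optics.capture('top')[130:350,230:540,::-1]
a=np.hstack([cv2.resize(S,(400,289)),cv2.resize(T,(400,289))]);cv2.imwrite('pics/f.png',a)"
```

```text
(no output)
```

View pics/f.png

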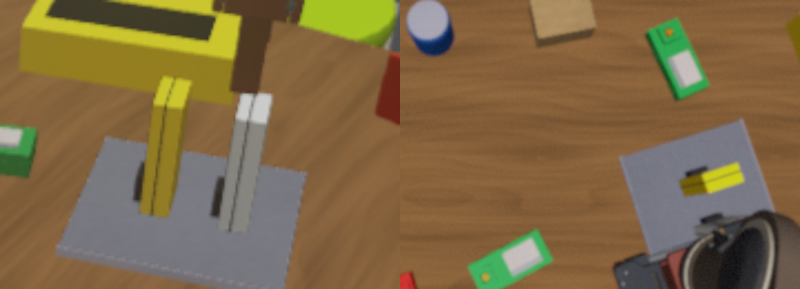

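The final view shows both cases upright and free on the board, yellow at (165,145) and white at (245,160) in the side half, with the gripper clear. I hand in.

```bash
python3 -c "
from bench import order
print(order.hand_in())"
```

```text
the job is handed in; nothing more can be done
None
```

I locked the yellow and white cases (each press stopped hard at about 14 mm of ram travel), stood both upright and free on the shelf board, and handed in at about 45 s; there was no blue case, and no verdict was returned.

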